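# Reload the sleeve welding jig

### The job

Swing the welding jig's yellow keeper bar wide open, well clear of the spigots, take every finished (copper-coloured) sleeve off its spigot and stand it upright in the green tray, and push every blank (silvery) sleeve fully home on a spigot of its own. Once all are in place, swing the keeper bar shut over the blanks until it snaps into its detent. Leave the hammer, the paste jar and the offcut where they are.

Things in the scene. Friction and masses are not known exactly. Their poses are not given: they have to be found in the camera images.
- jig: fixed welding jig: blue base plate 90 mm (x) by 320 mm (y) by 12 mm thick, with three brass spigots in a row along y. Origin at the plate's underside, below the middle spigot; z up. A hinge post stands at y = -125 mm, and at y = +125 mm a dark block with a round socket and a sprung steel detent ball (top 60 mm above the table). Place and yaw vary.
- hinge (a point): point on the vertical axis of the keeper bar's hinge, at the top of the jig's base plate (jig frame: x 0, y -125, z 12 mm). The hinge post is 26 mm in diameter and ends 71 mm above the table.
- keeper (a joint): angle (rad) of the yellow keeper bar. 0 = shut against its stop, along the jig's +y over all spigots; grows as it swings clockwise seen from above, towards the jig's +x, up to 1.7. Stays where left. Closing the last 0.06 rad, a rib rides over the sprung detent ball (up to about 6 N at the knob); below about 0.03 it has snapped in and is held shut. Starts ajar, 0.25 to 0.6.
- keeper_knob (a point): top of the upright round black knob on the keeper bar: 16 mm in diameter, 69 to 111 mm above the table, 155 mm from the hinge axis; swings with the bar (bar shut: jig x 0, y +30 mm). The bar is 22 mm wide, reaches 270 mm from the hinge, and lies 61 to 69 mm above the table, 4 mm above pieces that are home.
- tray: green open tray for finished pieces, 130 mm (x) by 180 mm (y), 25 mm high, walls and floor 4 to 5 mm thick; origin at the centre of its underside. Empty at the start; its place and yaw vary.
- spigot1 (a point): foot of spigot 1 on the jig's base plate, 12 mm above the table (jig frame: x 0, y -65 mm). The spigot is 25 mm in diameter for 26 mm, then tapers to 12 mm diameter at its tip, 36 mm above this point; a piece that is fully home stands on the plate round it, its lower end at this point.
- spigot2 (a point): foot of spigot 2 on the jig's base plate, 12 mm above the table (jig frame: x 0, y 0 mm). The spigot is 25 mm in diameter for 26 mm, then tapers to 12 mm diameter at its tip, 36 mm above this point; a piece that is fully home stands on the plate round it, its lower end at this point.
- spigot3 (a point): foot of spigot 3 on the jig's base plate, 12 mm above the table (jig frame: x 0, y 65 mm). The spigot is 25 mm in diameter for 26 mm, then tapers to 12 mm diameter at its tip, 36 mm above this point; a piece that is fully home stands on the plate round it, its lower end at this point.
- blank1: blank sleeve of plain bright silvery metal, 0.12 kg: 40 mm outer and 28 mm inner diameter (wall 6 mm), 45 mm long, open at both ends. Either end may go down. Origin at the middle of its axis (22.5 mm above its foot), z along its axis. Starts upright on the table. Two or three blanks are present.
- blank2: blank sleeve of plain bright silvery metal, 0.12 kg: 40 mm outer and 28 mm inner diameter (wall 6 mm), 45 mm long, open at both ends. Either end may go down. Origin at the middle of its axis (22.5 mm above its foot), z along its axis. Starts upright on the table. Two or three blanks are present.
- blank3: blank sleeve of plain bright silvery metal, 0.12 kg: 40 mm outer and 28 mm inner diameter (wall 6 mm), 45 mm long, open at both ends. Either end may go down. Origin at the middle of its axis (22.5 mm above its foot), z along its axis. Starts upright on the table. Two or three blanks are present.
- welded1: finished sleeve, copper-coloured (orange-brown) with a dark double weld bead round its lower end (bead 45 mm in diameter, between 5 and 16 mm up), 0.14 kg: 40 mm outer and 28 mm inner diameter (wall 6 mm), 45 mm long, open at both ends. Origin at the centre of its beaded lower end, z up along its axis. Starts upright on a spigot of the jig. Two or three finished sleeves are present.
- welded2: finished sleeve, copper-coloured (orange-brown) with a dark double weld bead round its lower end (bead 45 mm in diameter, between 5 and 16 mm up), 0.14 kg: 40 mm outer and 28 mm inner diameter (wall 6 mm), 45 mm long, open at both ends. Origin at the centre of its beaded lower end, z up along its axis. Starts upright on a spigot of the jig. Two or three finished sleeves are present.
- welded3: finished sleeve, copper-coloured (orange-brown) with a dark double weld bead round its lower end (bead 45 mm in diameter, between 5 and 16 mm up), 0.14 kg: 40 mm outer and 28 mm inner diameter (wall 6 mm), 45 mm long, open at both ends. Origin at the centre of its beaded lower end, z up along its axis. Starts upright on a spigot of the jig. Two or three finished sleeves are present.
- hammer: bystander: hammer, 240 mm long, lying on the table; to be left alone.
- paste: bystander: grey jar of paste with red cap, 64 mm in diameter, 70 mm high; to be left alone.
- offcut: bystander: dark steel offcut 100 by 40 by 30 mm; to be left alone.
Things that resemble listed ones, but are neither listed nor needed, are in the scene too. What is shaped like the blank1 but purple is not meant.

How it is judged:
On the way, in this order (a step that is already met when the one before it is completed fails the run):
1. the keeper bar is swung wide open (past 1.0 rad) (value of joint keeper above 1 rad), for 0.2 s.
2. with the keeper bar still open, every finished sleeve stands in the tray and every blank is fully home on a spigot ((horizontal distance between blank1 and spigot1 below 0.005 m or horizontal distance between blank1 and spigot2 below 0.005 m or horizontal distance between blank1 and spigot3 below 0.005 m) and z of each of blank1, blank2, blank3 in the frame of jig below 0.038 m and angle between the z axis of each of blank1, blank2, blank3 and the z axis of jig, either way round below 0.06 rad and (horizontal distance between blank2 and spigot1 below 0.005 m or horizontal distance between blank2 and spigot2 below 0.005 m or horizontal distance between blank2 and spigot3 below 0.005 m) and (horizontal distance between blank3 and spigot1 below 0.005 m or horizontal distance between blank3 and spigot2 below 0.005 m or horizontal distance between blank3 and spigot3 below 0.005 m) and x of welded1 in the frame of tray between -0.061 and 0.061 m and y of welded1 in the frame of tray between -0.086 and 0.086 m and z of each of welded1, welded2, welded3 in the frame of tray below 0.01 m and angle between each of welded1, welded2, welded3's own z axis and vertical below 0.1 rad and x of welded2 in the frame of tray between -0.061 and 0.061 m and y of welded2 in the frame of tray between -0.086 and 0.086 m and x of welded3 in the frame of tray between -0.061 and 0.061 m and y of welded3 in the frame of tray between -0.086 and 0.086 m and value of joint keeper above 0.3 rad), for 0.2 s.
3. the keeper bar is shut in its detent (under 0.03 rad) (value of joint keeper below 0.03 rad), for 0.2 s.
At the end, for the whole second after the job is handed in: The keeper bar is shut in its detent (under 0.03 rad); every blank is on a spigot, within 5 mm of its axis, its lower end within 3 mm of the jig's plate and tilted under 0.06 rad; every finished sleeve stands in the tray, tilted under 0.1 rad; all are at rest (value of joint keeper below 0.03 rad and (horizontal distance between blank1 and spigot1 below 0.005 m or horizontal distance between blank1 and spigot2 below 0.005 m or horizontal distance between blank1 and spigot3 below 0.005 m) and z of each of blank1, blank2, blank3 in the frame of jig below 0.038 m and angle between the z axis of each of blank1, blank2, blank3 and the z axis of jig, either way round below 0.06 rad and (horizontal distance between blank2 and spigot1 below 0.005 m or horizontal distance between blank2 and spigot2 below 0.005 m or horizontal distance between blank2 and spigot3 below 0.005 m) and (horizontal distance between blank3 and spigot1 below 0.005 m or horizontal distance between blank3 and spigot2 below 0.005 m or horizontal distance between blank3 and spigot3 below 0.005 m) and x of welded1 in the frame of tray between -0.061 and 0.061 m and y of welded1 in the frame of tray between -0.086 and 0.086 m and z of each of welded1, welded2, welded3 in the frame of tray below 0.01 m and angle between each of welded1, welded2, welded3's own z axis and vertical below 0.1 rad and x of welded2 in the frame of tray between -0.061 and 0.061 m and y of welded2 in the frame of tray between -0.086 and 0.086 m and x of welded3 in the frame of tray between -0.061 and 0.061 m and y of welded3 in the frame of tray between -0.086 and 0.086 m and linear speed of each of blank1, blank2, blank3, welded1, welded2, welded3 below 0.02 m/s); the robot touches nothing.
It fails at once if a bystander (hammer, paste jar, offcut) is shifted more than 40 mm (distance of any of hammer, paste, offcut from where it was at the start of the episode above 0.04 m).
Of welded1, welded2, welded3 only 2 to 3 are there at a start; the rules pass over those that are not, and their reading is None.
Of blank1, blank2, blank3 only 2 to 3 are there at a start; the rules pass over those that are not, and their reading is None.
At some moment in a run one of blank1, blank2, blank3 may be knocked a few centimetres aside while the robot is not near it.
It also fails if it takes over 208 s, if anything falls off the work surface, if the arm or the gripper's body presses on something with over 40 N, if the wrist force passes 120 N, or if a joint passes its speed limit or range.

### The arm

A 6-joint arm with a two-finger parallel gripper is mounted at the origin on the work surface. World frame = base frame: x ahead of the robot, y to its left, z up, the work surface at z = 0. Lengths are in m, angles in rad, forces in N, time in s.
With the tool pointing down it reaches from about 0.3 to 0.875 m from the base axis. Payload 6.4 kg.
Tool frame: the origin (TCP) lies at the very end of the fingers, on their centre line; the grasp point (between the pads) lies grip_point_offset behind it (grip_point_offset is the distance from the TCP to the grasp point, in m); y points along the fingers, x is the direction in which the jaws open and shut, and the axes are right-handed (so a half turn about y gives the same grasp; the last joint's range is limited). The gripper opens to 85 mm and grips with 20 to 120 N. Pads are 22 mm wide; open, the fingers measure 114 mm over their backs; the gripper's body (76 mm by 85 mm) begins 54 mm behind the grasp point. The pads swing forward as they close: fully open they stand 13 mm farther back than shut.
Start: joints at [0.94, 0.181, 1.607, -0, 1.354, -0.206], TCP at [0.237, 0.524, 0.231] pointing down, gripper open.
Joint ranges: [-2.99, 2.99], [-0.89, 2.07], [0.3, 2.58], [-1.14, 4.28], [0, 2.63], [-3.12, 3.12]. Speed limits (rad/s): [2.57, 2.57, 3.01, 3.14, 3.14, 3.14].

### API

Orientations are given as a unit quaternion [w, x, y, z].
In Python, from bench import get_obs, camera, camera_model, hand_in, grip_point_offset gives the robot as it stands.
- The arm moves only by the shell command python3 -m jog 'ROWS'. ROWS is JSON, a list of rows, each a list of 7 numbers: the shift along the tool's x, y, z in mm, then the turn, a rotation vector about the tool's x, y, z in degrees, then the gripper's target within -1 to 1 (shut at 1, half-way at 0, fully open at -1). In form: [[x, y, z, ax, ay, az, grip], ...]. A call has 1 to 8 rows; each row shifts and turns the commanded pose from where the row before left it, along the tool's axes as they then stand; what a row does not reach is not made up. A row lasts 1/12 s, in which the tool goes at most 41.7 mm and 7.16 degrees, less where a joint would pass 70% of its speed; a pose out of reach is approached as far as the arm can. A call is refused whole if a number of a shift passes 41.7 or a number of a turn 7.16, either way. A call with a gripper value outside its range is refused whole. The fingers move at their own pace and stop on an object; the grip force is fixed at half the most. Time passes only in rows, so rows that do not move let the fingers close. It gives the time, the measured TCP pose, the force and the opening at its end, in the units of the state.
- get_obs(): the state, without advancing time (a new reading comes with each control period).
- camera(name): name is "scene" or "side" or "wrist"; returns the picture (480x640x3 uint8, blue, green, red); there is no depth.
- camera_model(name): a dict with "K" (3x3 intrinsics, pixels), "pose" (4x4, takes a point from camera to world coordinates). Camera axes: x right, y down, z forward; pixel columns grow to the right and rows downward; lengths in m; the calibration is good to about 2 mm. A picture is of the moment at which its call begins: read the wrist's pose just before it. camera_model takes no time and is no camera call; for the wrist camera it gives the pose at the moment of the call.
- hand_in(): hands the job in, once; it reports no verdict.
The state is a dict: "time_s": time; "q": joint angles; "dq": joint speeds; "joint_efforts": joint torques, N m; "eef_pos": TCP position; "eef_rot": TCP orientation; "wrist_force": force on the tool from outside, world axes, zero at the start; "torque": the same for the moment, N m; "opening": opening from 0.0 (shut) to 1.0 (fully open).
Only numpy, scipy, OpenCV 4.12 (cv2) and the standard library are available. Lean on these libraries where they do the work, as an engineer would, in place of code of your own. Each camera call takes 0.05 s, during which the arm holds its last target.

## Working session

There is one attempt and no reset: what is moved stays moved. The work goes in short steps, Python scripts to look and compute and a shell command to move; the robot and the scene stay as the last step left them, time stands still between calls to the robot, and variables do not carry over. Pictures are saved under pics/ and viewed, and the job is handed in when it is done.

```bash
mkdir -p pics; ls; python3 - <<'E'
from bench import *
import cv2,numpy as np
o=get_obs();print(o);print(grip_point_offset)
for n in ["scene","side","wrist"]:
    m=camera_model(n);print(n,np.round(m["K"],1).tolist(),np.round(m["pose"],4).tolist())
    cv2.imwrite(f"pics/{n}0.png",camera(n))
E
```

```text
pics
{'time_s': 0.0, 'q': array([ 9.39703255e-01,  1.81563317e-01,  1.60797081e+00,  1.40574428e-05,
        1.35381244e+00, -2.06338692e-01]), 'dq': array([ 1.02097826e-03, -2.76272210e-04, -1.54951977e-04,  3.30223622e-05,
        1.38030563e-03, -3.49419333e-04]), 'joint_efforts': array([-1.96423271e-04, -4.44861245e+01, -3.51339912e+01, -2.88830179e-04,
        9.05823457e-03,  1.61025275e-05]), 'eef_pos': array([0.2366313 , 0.52346104, 0.23038961]), 'eef_rot': array([-0.593941  ,  0.59437658,  0.3827925 , -0.38395373]), 'wrist_force': array([ 0.42734307, -0.47737312, -1.52176116]), 'torque': array([-0.03858728,  0.01078728, -0.033993  ]), 'opening': 0.9999094460315742}
0.0187
scene [[484.2, 0.0, 325.5], [0.0, 484.2, 235.9], [0.0, 0.0, 1.0]] [[-0.6825, 0.427, -0.5931, 1.1245], [0.7307, 0.4145, -0.5424, 0.5726], [0.0143, -0.8036, -0.595, 0.7062], [0.0, 0.0, 0.0, 1.0]]
side [[495.4, 0.0, 318.6], [0.0, 495.4, 233.3], [0.0, 0.0, 1.0]] [[0.9257, -0.2857, 0.2479, 0.2182], [-0.3777, -0.6655, 0.6438, -0.7623], [-0.0189, -0.6896, -0.724, 0.9422], [0.0, 0.0, 0.0, 1.0]]
wrist [[341.3, 0.0, 323.5], [0.0, 341.3, 237.3], [0.0, 0.0, 1.0]] [[0.4115, 0.88, 0.2372, 0.1771], [0.9114, -0.3968, -0.109, 0.5511], [-0.0018, 0.2611, -0.9653, 0.3723], [0.0, 0.0, 0.0, 1.0]]
```

View pics/scene0.png

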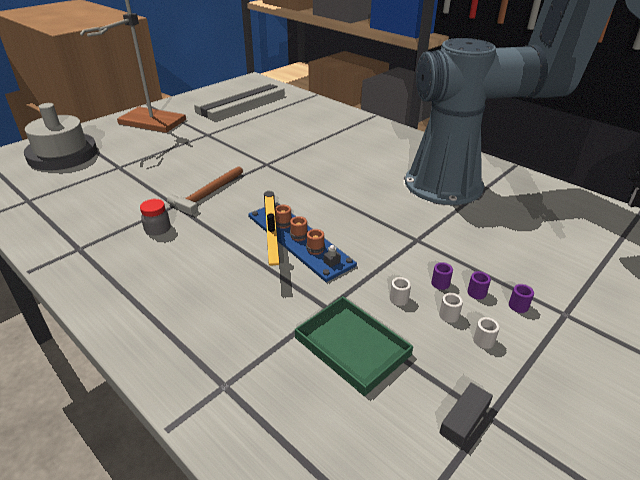

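View pics/side0.png

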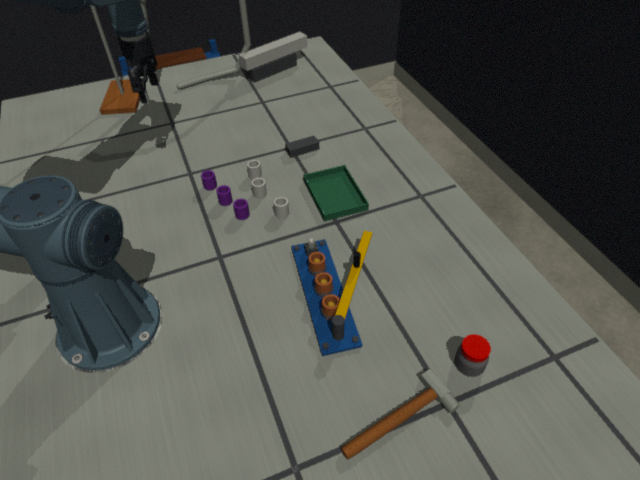

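View pics/wrist0.png

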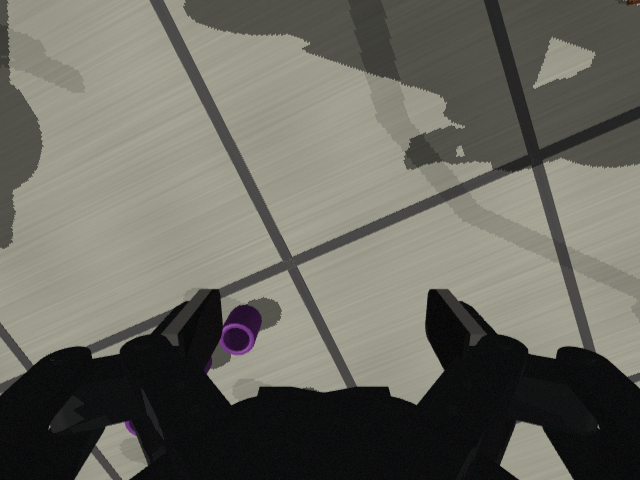

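```bash
cat > h.py <<'E'
from bench import *
import cv2,numpy as np
from scipy.spatial.transform import Rotation as R
def crop(n,x,y,w,h,s,name,img=None):
    im=camera(n) if img is None else cv2.imread(img)
    c=im[y:y+h,x:x+w]; c=cv2.resize(c,None,fx=s,fy=s,interpolation=cv2.INTER_CUBIC)
    for i in range(0,w,20): cv2.putText(c,str(x+i),(i*s,8),0,.3,(0,0,255),1); cv2.line(c,(i*s,10),(i*s,14),(0,0,255),1)
    for i in range(0,h,20): cv2.putText(c,str(y+i),(0,i*s+4),0,.3,(0,0,255),1); cv2.line(c,(22,i*s),(26,i*s),(0,0,255),1)
    cv2.imwrite(f"pics/{name}.png",c)
def ray(n,u,v,z,m=None):
    m=m or camera_model(n); P=np.array(m["pose"]);K=np.array(m["K"])
    d=P[:3,:3]@np.linalg.solve(K,[u,v,1]); c=P[:3,3]
    return c+d*(z-c[2])/d[2]
def proj(n,p,m=None):
    m=m or camera_model(n); P=np.array(m["pose"]);K=np.array(m["K"])
    q=K@(P[:3,:3].T@(np.array(p)-P[:3,3])); return q[:2]/q[2]
def rot(o=None):
    o=o or get_obs(); q=o["eef_rot"]; return R.from_quat([q[1],q[2],q[3],q[0]])
def st():
    o=get_obs(); M=rot(o).as_matrix()
    print("t",round(o["time_s"],2),"tcp",np.round(o["eef_pos"]*1e3,1),"F",np.round(o["wrist_force"],1),"op",round(o["opening"],3),"q",np.round(o["q"],2))
    print(np.round(M,3).tolist())
def go(p,xdir=None):
    """shift (tool axes, mm) to bring TCP to p (m) ; yaw needed so tool x lies along xdir (horizontal deg)"""
    o=get_obs(); r=rot(o); M=r.as_matrix()
    d=(M.T@(np.array(p)-o["eef_pos"]))*1e3
    if xdir is not None:
        y=np.array([0,0,-1.]);a=np.radians(xdir);best=None
        for k in (0,np.pi):
            x=np.array([np.cos(a+k),np.sin(a+k),0]);T=np.stack([x,y,np.cross(x,y)],1)
            rv=np.degrees(R.from_matrix(M.T@T).as_rotvec())
            if best is None or np.linalg.norm(rv)<np.linalg.norm(best[0]): best=(rv,T)
        d2=(best[1].T@(np.array(p)-o["eef_pos"]))*1e3
        print("turn",np.round(best[0],1),"shift now-axes",np.round(d,1),"shift after-turn axes",np.round(d2,1))
    else: print("shift",np.round(d,1))
E
python3 - <<'E'
from h import *
st()
crop("scene",230,180,140,110,5,"c1",img="pics/scene0.png")
crop("scene",370,240,190,130,4,"c2",img="pics/scene0.png")
crop("side",180,140,200,110,4,"c3",img="pics/side0.png")
crop("side",270,215,120,150,4,"c4",img="pics/side0.png")
E
```

```text
t 0.15 tcp [236.7 523.6 230.6] F [ 0.2 -0.1 -0.1] op 1.002 q [ 0.94  0.18  1.61  0.    1.35 -0.21]
[[0.412, -0.001, -0.911], [0.911, -0.001, 0.412], [-0.001, -1.0, 0.0]]
```

View pics/c1.png

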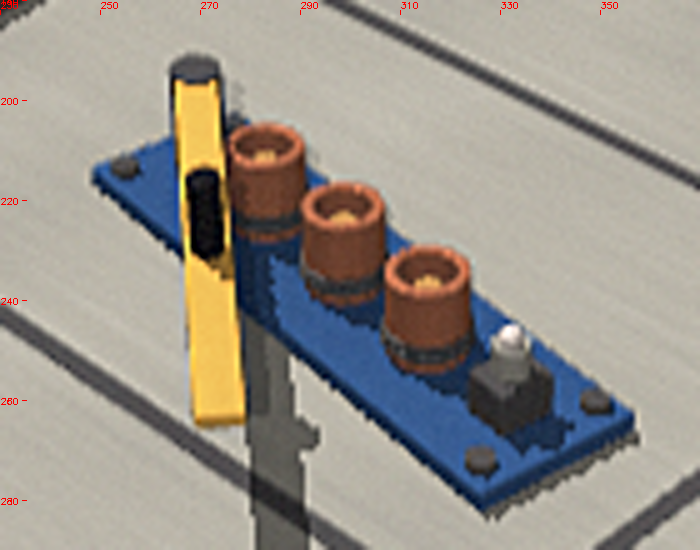

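View pics/c2.png

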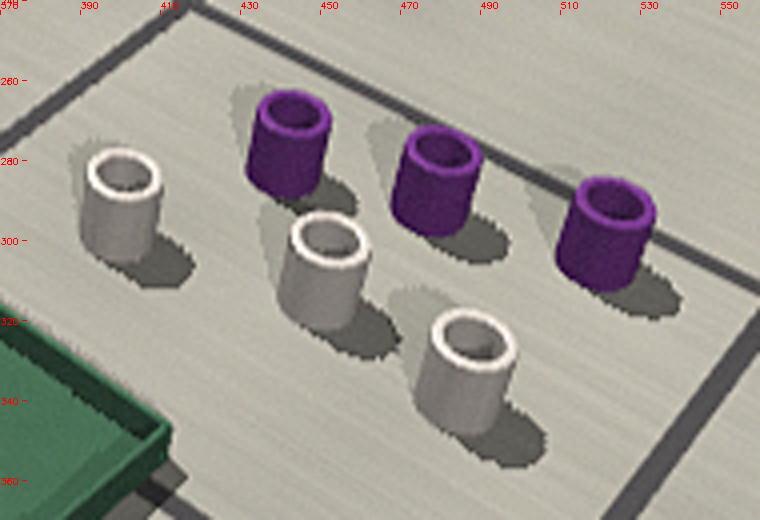

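View pics/c3.png

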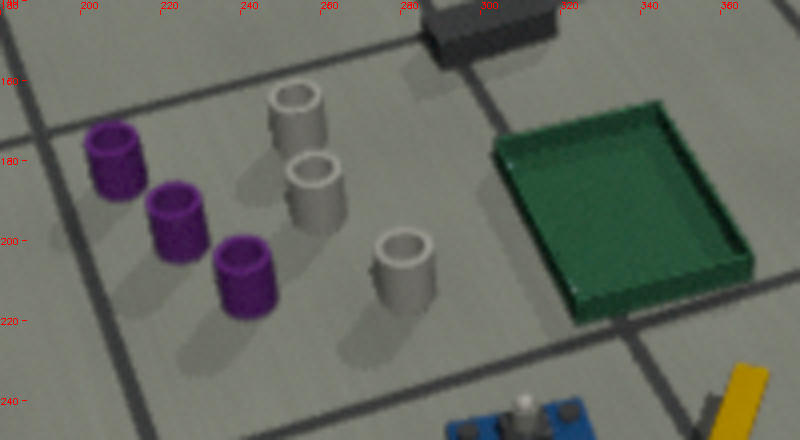

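View pics/c4.png

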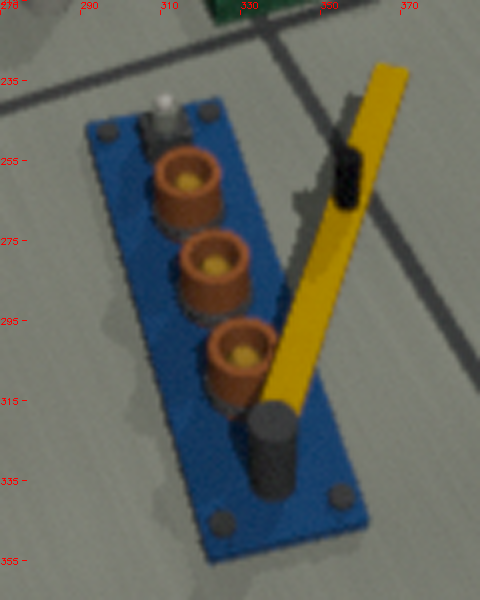

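```bash
python3 - <<'E'
from h import *
def two(name,s,d,z):
    a=ray("scene",*s,z);b=ray("side",*d,z);print(name,np.round(a*1e3,1)[:2],np.round(b*1e3,1)[:2],"avg",np.round((a+b)*500,1)[:2])
    return (a+b)/2
for s,d in [((401,283.25),(280.75,202.5)),((452.25,300),(258.75,182.5)),((488,324.5),(253.75,165))]: two("blank",s,d,.045)
w=[two("weld%d"%(3-i),s,d,.057) for i,(s,d) in enumerate([((315.4,234),(317,259.25)),((298.6,221),(323.5,280)),((283.2,209),(330.75,301.75))])]
h=two("hinge",(269,194),(338,320),.071)
k=two("knob",(270.6,215.6),(357,253),.111)
j=w[0]-w[2];print("jig y dir deg",np.degrees(np.arctan2(j[1],j[0])),np.linalg.norm(j))
j=w[0]-h;print("hinge->w3 dir",np.degrees(np.arctan2(j[1],j[0])),np.linalg.norm(j)); 
j=k-h;print("bar dir deg",np.degrees(np.arctan2(j[1],j[0])),np.linalg.norm(j))
for c in [(303.5,175),(344.5,165.5),(368,203.75),(324,218)]: print("traySide",np.round(ray("side",*c,.025)*1e3,1))
for c in [(343,298),(412,348),(361,389),(295,333)]: print("trayScene",np.round(ray("scene",*c,.025)*1e3,1))
E
```

```text
blank [476.7 190.7] [475.4 180.3] avg [476.1 185.5]
blank [446.6 292. ] [446. 282.] avg [446.3 287. ]
blank [457.2 374.2] [456.  362.1] avg [456.6 368.2]
weld3 [488.  -40.4] [485.9 -51.6] avg [487. -46.]
weld2 [ 478.4 -104.5] [ 476.2 -114.7] avg [ 477.3 -109.6]
weld1 [ 468.7 -167.8] [ 467.7 -176.4] avg [ 468.2 -172.1]
hinge [ 461.2 -226.8] [ 459.4 -234.1] avg [ 460.3 -230.4]
knob [ 560.3 -106.7] [ 558.5 -113. ] avg [ 559.4 -109.9]
jig y dir deg 81.53606269335829 0.12746688381825622
hinge->w3 dir 81.78043754905148 0.1868744012858463
bar dir deg 50.596031107171015 0.161099440746225
traySide [579.8 285.5  25. ]
traySide [705.9 277.9  25. ]
traySide [696.7 102.8  25. ]
traySide [566.3  99.3  25. ]
trayScene [574.7 120.8  25. ]
trayScene [585.3 296.3  25. ]
trayScene [716.3 285.3  25. ]
trayScene [706.5 118.1  25. ]
```

```bash
python3 - <<'E'
from h import *
print("paste cap top side",ray("side",476,346,.07),"scene",ray("scene",153,206,.07))
for c in [(348,452),(436,392),(424,372),(455,408)]: print("hammer side",ray("side",*c,.02))
for c in [(243,171),(178,200),(192,212)]: print("hammer scene",ray("scene",*c,.02))
for c in [(440+3,267),(480,277.5),(522,290)]: print("purple scene",ray("scene",*c,.045))
for c in [(303,143)]: print("offcut side",ray("side",*c,.03))
go([.40,.03,.26]); go([.44,.06,.26],-8.4)
E
```

```text
paste cap top side [ 0.68729594 -0.39606589  0.07      ] scene [ 0.68953418 -0.38452551  0.07      ]
hammer side [ 0.37643239 -0.46886461  0.02      ]
hammer side [ 0.5831513  -0.43096932  0.02      ]
hammer side [ 0.58345867 -0.38472487  0.02      ]
hammer side [ 0.59944399 -0.47293359  0.02      ]
hammer scene [ 0.37618108 -0.4394858   0.02      ]
hammer scene [ 0.59453305 -0.43878079  0.02      ]
hammer scene [ 0.6017863  -0.36498756  0.02      ]
purple scene [0.37268988 0.22478251 0.045     ]
purple scene [0.34831134 0.29838599 0.045     ]
purple scene [0.32370057 0.37839925 0.045     ]
offcut side [0.63142678 0.42367326 0.03      ]
shift [-382.4  -29.  -352.2]
turn [ 0.  74.1 -0.1] shift now-axes [-338.6  -29.1 -376.3] shift after-turn axes [ 268.8  -29.4 -428.9]
```

```bash
python3 -m jog '[[0,0,0,0,7,0,1],[0,0,0,0,7,0,1],[0,0,0,0,7,0,1],[0,0,0,0,7,0,1],[0,0,0,0,7,0,1],[0,0,0,0,7,0,1],[0,0,0,0,7,0,1],[0,0,0,0,7,0,1]]'
python3 -m jog '[[0,0,0,0,7,0,1],[0,0,0,0,7,0,1],[0,0,0,0,4,0,1],[20.7,-2.3,-33,0,0,0,1],[20.7,-2.3,-33,0,0,0,1],[20.7,-2.3,-33,0,0,0,1],[20.7,-2.3,-33,0,0,0,1],[20.7,-2.3,-33,0,0,0,1]]'
python3 -m jog '[[20.7,-2.3,-33,0,0,0,1],[20.7,-2.3,-33,0,0,0,1],[20.7,-2.3,-33,0,0,0,1],[20.7,-2.3,-33,0,0,0,1],[20.7,-2.3,-33,0,0,0,1],[20.7,-2.3,-33,0,0,0,1],[20.7,-2.3,-33,0,0,0,1],[20.7,-2.3,-33,0,0,0,1]]'
python3 - <<'E'
from h import *
st(); m=camera_model("wrist"); np.save("m1.npy",m["pose"]); cv2.imwrite("pics/w1.png",camera("wrist"));st()
go([.455,-.26,.28],-8.4)
E
```

```text
time_s: 0.82
eef_pos: [0.2368, 0.5237, 0.2309]
eef_rot: [-0.705, 0.705, 0.057, -0.058]
wrist_force: [0.1, -0.1, -0.3]
opening: 0.0
time_s: 1.48
eef_pos: [0.3155, 0.344, 0.2426]
eef_rot: [-0.705, 0.705, -0.051, 0.051]
wrist_force: [0.7, -0.6, 0.3]
opening: 0.0
time_s: 2.15
eef_pos: [0.4412, 0.0585, 0.2613]
eef_rot: [0.705, -0.705, 0.051, -0.052]
wrist_force: [0.8, 0.5, 0.4]
opening: -0.001
t 2.15 tcp [441.2  58.5 261.3] F [0.8 0.5 0.4] op -0.001 q [-0.14 -0.15  1.88  0.    1.41  0.01]
[[0.989, 0.0, 0.145], [-0.145, 0.0, 0.989], [0.0, -1.0, 0.0]]
t 2.2 tcp [444.2  52.6 261.9] F [ 2.7 -6.4  1.6] op 0.003 q [-0.15 -0.15  1.88 -0.    1.41  0.  ]
[[0.989, 0.003, 0.149], [-0.149, -0.004, 0.989], [0.003, -1.0, -0.004]]
turn [ 0.2 -0.2  0.2] shift now-axes [  57.5  -16.7 -307.5] shift after-turn axes [  56.4  -18.1 -307.7]
```

View pics/w1.png

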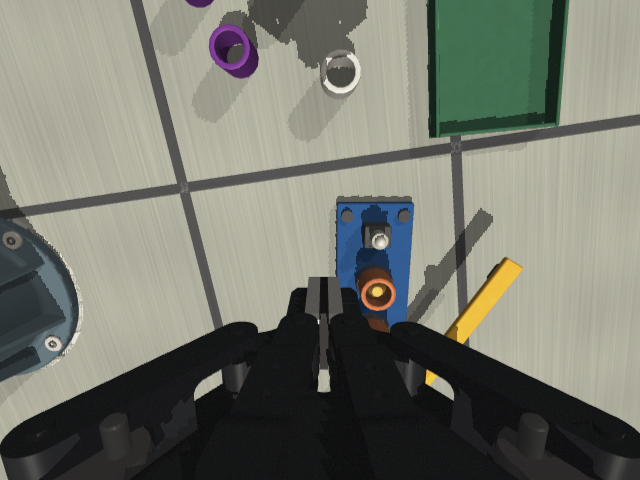

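```bash
python3 -m jog '[[7.2,-2.2,-38.4,0,0,0,1],[7.2,-2.2,-38.4,0,0,0,1],[7.2,-2.2,-38.4,0,0,0,1],[7.2,-2.2,-38.4,0,0,0,1],[7.2,-2.2,-38.4,0,0,0,1],[7.2,-2.2,-38.4,0,0,0,1],[7.2,-2.2,-38.4,0,0,0,1],[7.2,-2.2,-38.4,0,0,0,1]]'
python3 -m jog '[[0,0,0,0,0,0,1],[0,0,0,0,0,0,1],[0,0,0,0,0,0,1]]'
python3 - <<'E'
from h import *
st(); m=camera_model("wrist"); np.save("m2.npy",m["pose"]); cv2.imwrite("pics/w2.png",camera("wrist"));st()
crop("wrist",280,40,160,120,5,"w2c",img="pics/w2.png")
E
```

```text
time_s: 2.87
eef_pos: [0.4531, -0.2535, 0.2787]
eef_rot: [0.705, -0.705, 0.052, -0.051]
wrist_force: [1.3, -0.8, -0.6]
opening: 0.001
time_s: 3.12
eef_pos: [0.4532, -0.2512, 0.2782]
eef_rot: [0.706, -0.705, 0.052, -0.051]
wrist_force: [-0.6, -0.5, -0.6]
opening: 0.001
t 3.12 tcp [ 453.2 -251.2  278.2] F [-0.6 -0.5 -0.6] op 0.001 q [-0.74  0.02  1.69  0.    1.44 -0.59]
[[0.989, -0.001, 0.146], [-0.146, 0.001, 0.989], [-0.001, -1.0, 0.001]]
t 3.17 tcp [ 453.3 -250.6  278.3] F [-0.3  0.4  0.3] op -0.002 q [-0.73  0.01  1.69  0.    1.44 -0.59]
[[0.99, -0.001, 0.144], [-0.144, 0.001, 0.99], [-0.001, -1.0, 0.001]]
```

View pics/w2.png

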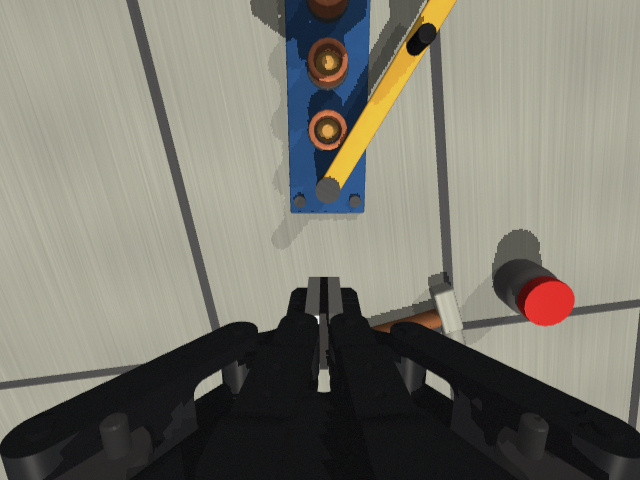

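View pics/w2c.png

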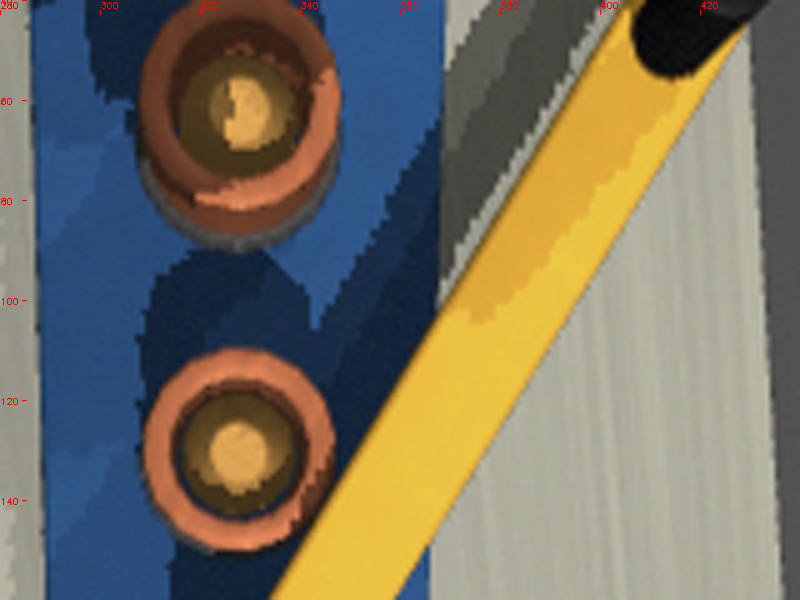

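```bash
python3 - <<'E'
from h import *
K=camera_model("wrist")["K"]; m={"K":K,"pose":np.load("m2.npy")}
f=lambda n,c,z: print(n,np.round(ray("wrist",*c,z,m)*1e3,1)[:2])
f("w2",(327.8,60.6),.057);f("w1",(327.6,129.8),.057);f("hinge",(328,189.5),.071);f("knob",(428,33),.111);f("paste",(546,302),.07)
m1={"K":K,"pose":np.load("m1.npy")}
print("m1 w3",ray("w",377.5,293,.057,m1),"blank1",ray("w",341,73,.045,m1))
for z in (.045,): 
  for n,c in (("scene",(401,283.25)),("side",(280.75,202.5))): print(n,ray(n,*c,z))
E
```

```text
w2 [ 478.5 -108.2]
w1 [ 469.3 -171.4]
hinge [ 461.2 -229.6]
knob [ 559.2 -111.5]
paste [ 684.7 -389.4]
m1 w3 [ 0.48735381 -0.04016792  0.057     ] blank1 [0.47763023 0.18756865 0.045     ]
scene [0.47668672 0.19068003 0.045     ]
side [0.47542222 0.18034618 0.045     ]
```

```bash
python3 - <<'E'
from h import *
go([.5593,-.1107,.15],-39.5)
E
```

```text
turn [-0.  31.2 -0.1] shift now-axes [ 84.8 128.4 153.6] shift after-turn axes [ -7.2 128.3 175.4]
```

```bash
python3 -m jog '[[0,0,0,0,7,0,-0.4],[0,0,0,0,7,0,-0.4],[0,0,0,0,7,0,-0.4],[0,0,0,0,7,0,-0.4],[0,0,0,0,3.2,0,-0.4],[-2,3,35,0,0,0,-0.4],[-2,3,35,0,0,0,-0.4],[-2,3,35,0,0,0,-0.4]]'
python3 -m jog '[[-1,10,35,0,0,0,-0.4],[0,30,24,0,0,0,-0.4],[0,30,11,0,0,0,-0.4],[0,30,0,0,0,0,-0.4],[0,19,0,0,0,0,-0.4],[0,0,0,0,0,0,-0.4],[0,0,0,0,0,0,-0.4]]'
python3 - <<'E'
from h import *
st(); m=camera_model("wrist"); np.save("m3.npy",m["pose"]); cv2.imwrite("pics/w3.png",camera("wrist"))
go([.5593,-.1107,.08],-39.5)
crop("scene",210,150,180,140,4,"s3")
E
```

```text
time_s: 3.83
eef_pos: [0.5161, -0.1645, 0.27]
eef_rot: [0.666, -0.665, 0.239, -0.239]
wrist_force: [-0.2, -0.9, 0.1]
opening: 0.699
time_s: 4.42
eef_pos: [0.5587, -0.1106, 0.1502]
eef_rot: [0.666, -0.666, 0.239, -0.238]
wrist_force: [-0.2, 0.7, 0.4]
opening: 0.7
t 4.42 tcp [ 558.7 -110.6  150.2] F [-0.2  0.7  0.4] op 0.7 q [-0.4   0.26  1.69  0.    1.2   0.28]
[[0.773, -0.002, 0.635], [-0.635, 0.001, 0.773], [-0.002, -1.0, -0.001]]
turn [-0.  0.  0.] shift now-axes [-1.  71.9  0.3] shift after-turn axes [-0.9 71.9  0.3]
```

View pics/w3.png

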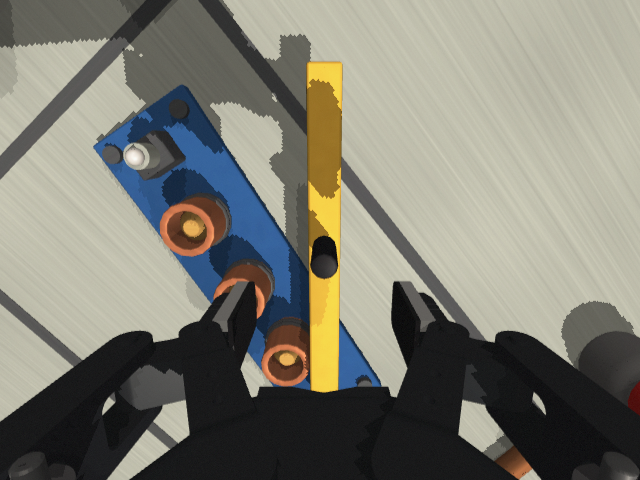

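View pics/s3.png

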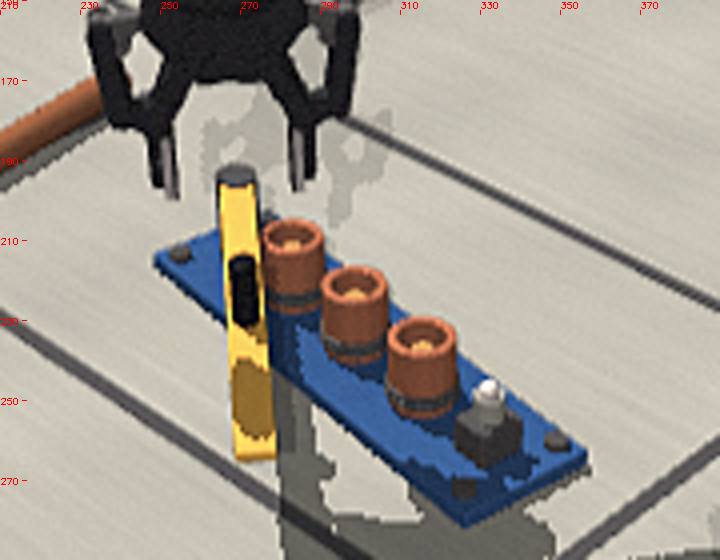

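```bash
python3 -m jog '[[-1,20,0,0,0,0,-0.3],[0,26,0,0,0,0,-0.1],[0,26,0,0,0,0,0.35],[0,0,0,0,0,0,0.35],[0,0,0,0,0,0,0.35],[0,0,0,0,0,0,0.35]]'
python3 -m jog '[[10.7,0,-0.4,0,4,0,0.35],[10.7,0,-0.4,0,4,0,0.35],[10.7,0,-0.4,0,4,0,0.35],[10.7,0,-0.4,0,4,0,0.35],[10.7,0,-0.4,0,4,0,0.35],[10.7,0,-0.4,0,4,0,0.35],[10.7,0,-0.4,0,4,0,0.35]]'
python3 -m jog '[[10.7,0,-0.4,0,4,0,0.35],[10.7,0,-0.4,0,4,0,0.35],[10.7,0,-0.4,0,4,0,0.35],[10.7,0,-0.4,0,4,0,0.35],[10.7,0,-0.4,0,4,0,0.35],[10.7,0,-0.4,0,4,0,0.35],[10.7,0,-0.4,0,4,0,0.35],[0,0,0,0,0,0,0.35]]'
python3 -m jog '[[0,0,0,0,0,0,0.35],[0,0,0,0,0,0,0.35]]'
python3 - <<'E'
from h import *
st(); crop("scene",180,120,220,160,3,"s4")
E
```

```text
time_s: 5.02
eef_pos: [0.5603, -0.1125, 0.0813]
eef_rot: [-0.665, 0.665, -0.238, 0.24]
wrist_force: [0.2, -0.4, 1.0]
opening: 0.326
time_s: 5.6
eef_pos: [0.6045, -0.1726, 0.0818]
eef_rot: [0.587, -0.587, 0.393, -0.395]
wrist_force: [-0.3, -0.1, -1.0]
opening: 0.324
time_s: 6.27
eef_pos: [0.6149, -0.2479, 0.082]
eef_rot: [-0.475, 0.474, -0.523, 0.526]
wrist_force: [0.1, -0.3, 0.1]
opening: 0.322
time_s: 6.43
eef_pos: [0.6141, -0.2451, 0.0804]
eef_rot: [-0.476, 0.476, -0.522, 0.524]
wrist_force: [0.1, 0.5, -0.2]
opening: 0.323
t 6.43 tcp [ 614.1 -245.1   80.4] F [ 0.1  0.5 -0.2] op 0.323 q [-0.56  0.52  1.48  0.    1.14  1.11]
[[-0.095, 0.002, 0.996], [-0.996, -0.001, -0.095], [0.001, -1.0, 0.002]]
```

View pics/s4.png

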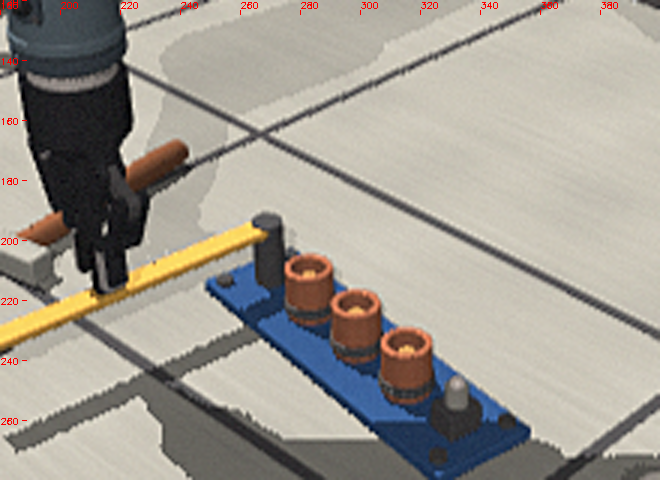

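```bash
python3 -m jog '[[0,0,0,0,0,0,0],[0,-30,0,0,0,0,-0.3],[0,-40,0,0,0,0,-0.3],[0,-30,0,0,0,0,-0.3],[0,0,0,0,-7.1,0,-0.3],[0,0,0,0,-7.1,0,-0.3],[0,0,0,0,-7.1,0,-0.3],[0,0,0,0,-7.1,0,-0.3]]'
python3 -m jog '[[0,0,0,0,-7.1,0,-0.3],[0,0,0,0,-7.1,0,-0.3],[0,0,0,0,-7.1,0,-0.3],[0,0,0,0,-7.1,0,-0.3],[0,0,0,0,-7.1,0,-0.3],[0,0,0,0,-7.1,0,-0.3],[0,0,0,0,-7.1,0,-0.3],[0,0,0,0,-7.1,0,-0.3]]'
python3 -m jog '[[0,0,0,0,0,0,-0.3],[0,0,0,0,0,0,-0.3]]'
python3 - <<'E'
from h import *
st(); m=camera_model("wrist"); np.save("m4.npy",m["pose"]); cv2.imwrite("pics/w4.png",camera("wrist"))
go([.4877,-.0434,.10],-8.4)
E
```

```text
time_s: 7.15
eef_pos: [0.6135, -0.2444, 0.1792]
eef_rot: [0.591, -0.591, 0.389, -0.389]
wrist_force: [-1.0, -0.5, -0.2]
opening: 0.648
time_s: 7.82
eef_pos: [0.6134, -0.2444, 0.1788]
eef_rot: [0.705, -0.704, 0.061, -0.061]
wrist_force: [-1.0, -0.7, 0.0]
opening: 0.649
time_s: 7.98
eef_pos: [0.6134, -0.2446, 0.1788]
eef_rot: [0.704, -0.704, 0.065, -0.065]
wrist_force: [-0.4, -0.3, -0.5]
opening: 0.647
t 7.98 tcp [ 613.4 -244.6  178.8] F [-0.4 -0.3 -0.5] op 0.647 q [-0.56  0.41  1.42  0.    1.31 -0.38]
[[0.983, -0.0, 0.182], [-0.182, 0.0, 0.983], [-0.0, -1.0, 0.0]]
turn [-0.  -2.1 -0. ] shift now-axes [-160.4   78.9  175. ] shift after-turn axes [-153.8   78.8  180.8]
```

View pics/w4.png

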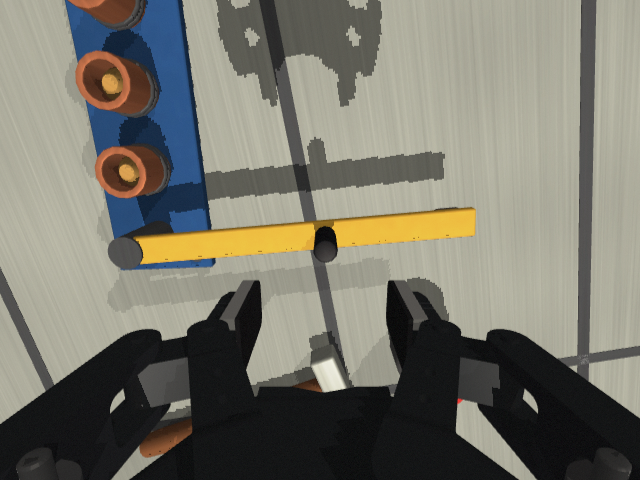

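```bash
python3 -m jog '[[0,0,0,0,-2.1,0,-0.3],[-25.6,5,30.1,0,0,0,-0.3],[-25.6,5,30.1,0,0,0,-0.3],[-25.6,5,30.1,0,0,0,-0.3],[-25.6,5,30.1,0,0,0,-0.3],[-25.6,5,30.1,0,0,0,-0.3],[-25.6,9,30.1,0,0,0,-0.3],[0,22,0,0,0,0,-0.3]]'
python3 -m jog '[[0,22,0,0,0,0,-0.3],[0,0,0,0,0,0,-0.3],[0,0,0,0,0,0,-0.3],[0,0,0,0,0,0,-0.3]]'
python3 - <<'E'
from h import *
st(); m=camera_model("wrist"); np.save("m5.npy",m["pose"]); cv2.imwrite("pics/w5.png",camera("wrist"))
go([.4877,-.0434,.031],-8.4)
E
```

```text
time_s: 8.7
eef_pos: [0.485, -0.0395, 0.1241]
eef_rot: [0.706, -0.705, 0.05, -0.051]
wrist_force: [0.2, -0.1, -0.4]
opening: 0.651
time_s: 9.03
eef_pos: [0.4881, -0.0448, 0.1018]
eef_rot: [-0.705, 0.705, -0.051, 0.052]
wrist_force: [-0.0, -0.2, -0.8]
opening: 0.649
t 9.03 tcp [488.1 -44.8 101.8] F [-0.  -0.2 -0.8] op 0.649 q [-0.33  0.16  1.92 -0.    1.06 -0.19]
[[0.989, 0.001, 0.145], [-0.145, -0.0, 0.989], [0.001, -1.0, -0.0]]
turn [0.  0.1 0.1] shift now-axes [-1.1 71.1  1.5] shift after-turn axes [-0.9 71.1  1.5]
```

View pics/w5.png

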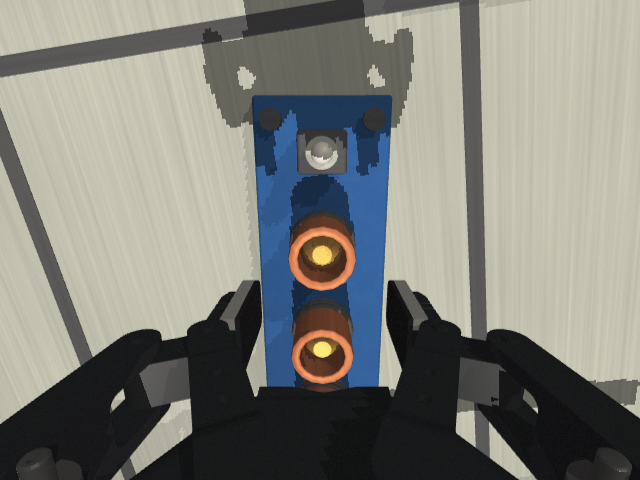

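```bash
python3 - <<'E'
from h import *
m={"K":camera_model("wrist")["K"],"pose":np.load("m5.npy")}
for c in [(322,258),(322.5,356)]: print(ray("w",*c,.057,m))
print("detent block ball",ray("w",322,149,.060,m))
print(proj("w",get_obs()["eef_pos"],m))
for c in [(254,96),(391,96)]: print(ray("w",*c,.012,m))
E
```

```text
[ 0.48827878 -0.04141289  0.057     ]
[ 0.47920208 -0.10537736  0.057     ]
detent block ball [0.49712799 0.01877868 0.06      ]
[323.12712132 297.45348467]
[0.45905998 0.05652461 0.012     ]
[0.54477282 0.04405008 0.012     ]
```

```bash
python3 -m jog '[[0,25,2,0,0,0,-0.3],[0,30,0,0,0,0,-0.3],[0,16,0,0,0,0,-0.3],[0,0,0,0,0,0,-0.3],[0,0,0,0,0,0,0.6],[0,0,0,0,0,0,0.6],[0,0,0,0,0,0,0.6],[0,0,0,0,0,0,0.6]]'
python3 -m jog '[[0,0,0,0,0,0,0.6],[0,0,0,0,0,0,0.6]]'
python3 - <<'E'
from h import *
st()
E
python3 -m jog '[[0,-10,0,0,0,0,0.6],[0,-25,0,0,0,0,0.6],[0,-35,0,0,0,0,0.6],[0,-30,0,0,0,0,0.6],[0,0,0,0,0,0,0.6],[0,0,0,0,0,0,0.6]]'
python3 - <<'E'
from h import *
st(); m=camera_model("wrist"); np.save("m6.npy",m["pose"]); cv2.imwrite("pics/w6.png",camera("wrist"))
cv2.imwrite("pics/s6.png",camera("scene"))
go([.632,.145,.130],-4)
E
```

```text
time_s: 9.75
eef_pos: [0.4888, -0.0428, 0.0312]
eef_rot: [-0.705, 0.706, -0.05, 0.052]
wrist_force: [-0.7, -0.6, 2.6]
opening: 0.445
time_s: 9.92
eef_pos: [0.4888, -0.0428, 0.0312]
eef_rot: [-0.705, 0.706, -0.05, 0.052]
wrist_force: [-1.3, -0.7, 7.6]
opening: 0.448
t 9.92 tcp [488.8 -42.8  31.2] F [-1.3 -0.7  7.6] op 0.448 q [-0.33  0.28  1.95 -0.    0.91 -0.19]
[[0.99, 0.003, 0.143], [-0.143, -0.001, 0.99], [0.003, -1.0, -0.001]]
time_s: 10.42
eef_pos: [0.489, -0.0427, 0.1322]
eef_rot: [-0.705, 0.706, -0.049, 0.052]
wrist_force: [0.8, 0.1, -2.2]
opening: 0.451
t 10.42 tcp [489.  -42.7 132.2] F [ 0.8  0.1 -2.2] op 0.451 q [-0.33  0.11  1.91  0.    1.12 -0.19]
[[0.99, 0.005, 0.143], [-0.143, -0.002, 0.99], [0.005, -1.0, -0.001]]
turn [-0.  -4.2 -0.1] shift now-axes [117.   -1.  205.9] shift after-turn axes [131.9  -0.9 196.7]
```

View pics/w6.png

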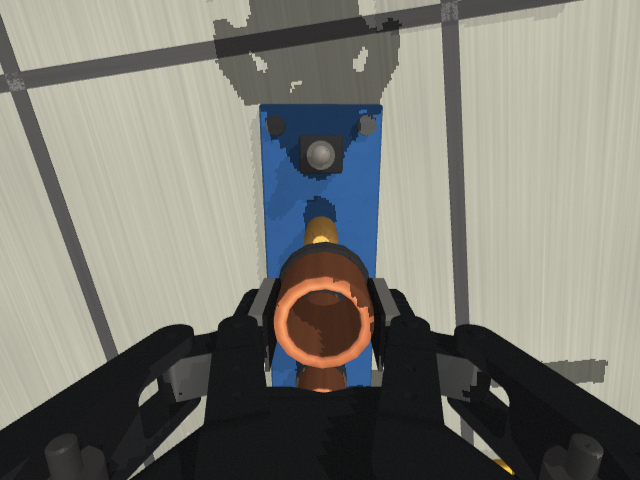

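View pics/s6.png

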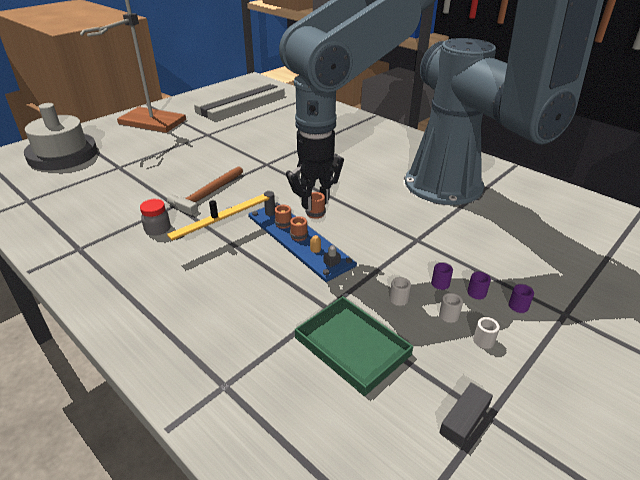

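```bash
python3 -m jog '[[0,0,0,0,-4.9,0,0.6],[23,0,33,0,0,0,0.6],[23,0,33,0,0,0,0.6],[23,0,33,0,0,0,0.6],[23,0,33,0,0,0,0.6],[23,0,33,0,0,0,0.6],[23,0,33,0,0,0,0.6],[0,0,0,0,0,0,0.6]]'
python3 -m jog '[[0,0,0,0,0,0,0.6],[0,0,0,0,0,0,0.6],[0,0,0,0,0,0,0.6]]'
python3 - <<'E'
from h import *
st(); m=camera_model("wrist"); np.save("m7.npy",m["pose"]); cv2.imwrite("pics/w7.png",camera("wrist"))
E
```

```text
time_s: 11.18
eef_pos: [0.6383, 0.1528, 0.1267]
eef_rot: [0.708, -0.706, 0.02, -0.019]
wrist_force: [-1.4, -0.4, -2.0]
opening: 0.45
time_s: 11.43
eef_pos: [0.6354, 0.1464, 0.1283]
eef_rot: [-0.707, 0.707, -0.022, 0.02]
wrist_force: [-1.0, -0.6, -1.4]
opening: 0.448
t 11.43 tcp [635.4 146.4 128.3] F [-1.  -0.6 -1.4] op 0.448 q [ 0.04  0.45  1.48 -0.    1.21  0.1 ]
[[0.998, -0.003, 0.059], [-0.059, -0.0, 0.998], [-0.003, -1.0, -0.001]]
```

View pics/w7.png

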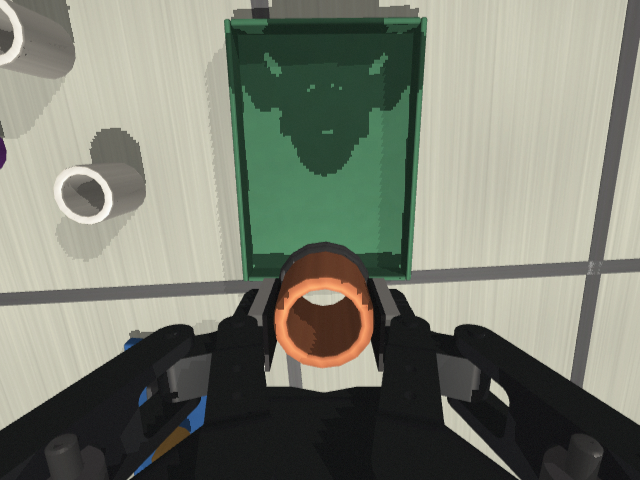

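```bash
python3 - <<'E'
from h import *
m={"K":camera_model("wrist")["K"],"pose":np.load("m7.npy")}
P=[ray("w",*c,.025,m) for c in [(225,18),(427,17),(410,280),(246,281)]]
for p in P: print(np.round(p*1e3,1))
c=sum(P)/4; print("center",c)
e=P[0]-P[3];print(np.degrees(np.arctan2(e[1],e[0])),np.linalg.norm(e)); e=P[1]-P[2];print(np.degrees(np.arctan2(e[1],e[0])))
e=P[1]-P[0];print(np.degrees(np.arctan2(e[1],e[0])),np.linalg.norm(e))
print("blank1",ray("w",83,195,.045,m))
E
```

```text
[581.7 293.6  25. ]
[709.4 286.5  25. ]
[700.1 108.3  25. ]
[573.9 114.7  25. ]
center [0.64123413 0.20078191 0.025     ]
87.50444216211882 0.1790376763989551
87.01201133354292
-3.15410402773052 0.12790660805780793
blank1 [0.4785674  0.18972131 0.045     ]
```

```bash
python3 -m jog '[[3,30,2,0,0,0,0.6],[0,30,0,0,0,0,0.6],[0,25,0,0,0,0,0.6],[0,12,0,0,0,0,0.6],[0,5,0,0,0,0,0.6],[0,0,0,0,0,0,0.6],[0,0,0,0,0,0,0.6]]'
python3 -m jog '[[0,2,0,0,0,0,0.6],[0,0,0,0,0,0,0.6],[0,0,0,0,0,0,0.6]]'
python3 -m jog '[[0,0,0,0,0,0,-0.3],[0,0,0,0,0,0,-0.3],[0,0,0,0,0,0,-0.3],[0,0,0,0,0,0,-0.3],[0,-20,0,0,0,0,-0.3],[0,-30,0,0,0,0,-0.3],[0,-40,0,0,0,0,-0.3],[0,-10,0,0,0,0,-0.3]]'
python3 - <<'E'
from h import *
st(); go([.4787,-.1067,.10],-8.3); crop("side",290,150,90,90,6,"d7")
E
```

```text
time_s: 12.07
eef_pos: [0.641, 0.1488, 0.0293]
eef_rot: [0.707, -0.707, 0.02, -0.022]
wrist_force: [-0.1, -0.4, -0.6]
opening: 0.45
time_s: 12.32
eef_pos: [0.6407, 0.1492, 0.0271]
eef_rot: [0.707, -0.707, 0.02, -0.021]
wrist_force: [0.5, -0.0, -1.4]
opening: 0.446
time_s: 12.98
eef_pos: [0.6434, 0.1494, 0.1326]
eef_rot: [0.707, -0.707, 0.017, -0.024]
wrist_force: [1.8, 0.0, 1.6]
opening: 0.653
t 12.98 tcp [643.4 149.4 132.6] F [1.8 0.  1.6] op 0.653 q [0.05 0.45 1.46 0.   1.21 0.11]
[[0.998, 0.009, 0.058], [-0.058, 0.0, 0.998], [0.009, -1.0, 0.001]]
turn [-0.1  5.   0.5] shift now-axes [-149.9   31.  -265.3] shift after-turn axes [-126.    32.6 -277.2]
```

View pics/d7.png

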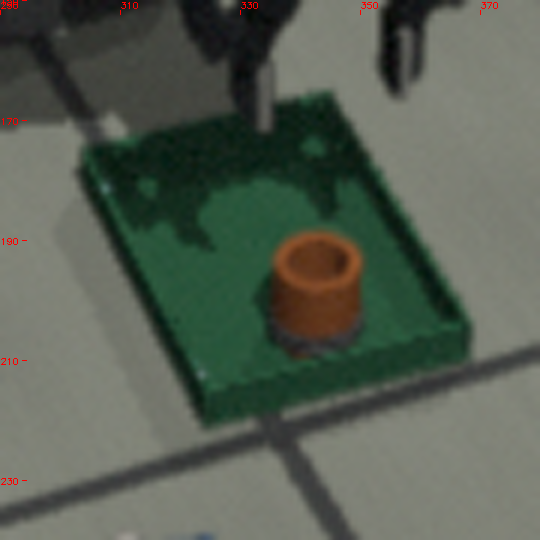

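```bash
python3 -m jog '[[0,0,0,0,5,0,-0.3],[-18,3,-37,0,0,0,-0.3],[-18,3,-37,0,0,0,-0.3],[-18,3,-37,0,0,0,-0.3],[-18,3,-37,0,0,0,-0.3],[-18,3,-37,0,0,0,-0.3],[-18,3,-37,0,0,0,-0.3],[-18,15,-37,0,0,0,-0.3]]'
python3 -m jog '[[0,0,-18,0,0,0,-0.3],[0,0,0,0,0,0,-0.3],[0,0,0,0,0,0,-0.3],[0,0,0,0,0,0,-0.3]]'
python3 - <<'E'
from h import *
st(); go([.4791,-.1067,.031],-8.3)
E
```

```text
time_s: 13.7
eef_pos: [0.4788, -0.0891, 0.0947]
eef_rot: [-0.705, 0.706, -0.05, 0.053]
wrist_force: [1.3, -0.4, -0.0]
opening: 0.648
time_s: 14.03
eef_pos: [0.4766, -0.1046, 0.0936]
eef_rot: [0.705, -0.705, 0.051, -0.052]
wrist_force: [0.1, 0.2, 1.2]
opening: 0.65
t 14.03 tcp [ 476.6 -104.6   93.6] F [0.1 0.2 1.2] op 0.65 q [-0.46  0.17  1.93  0.    1.04 -0.31]
[[0.989, 0.0, 0.145], [-0.145, 0.0, 0.989], [0.0, -1.0, 0.0]]
turn [-0.  -0.1  0. ] shift now-axes [ 2.7 62.6 -1.7] shift after-turn axes [ 2.7 62.6 -1.7]
```

```bash
python3 -m jog '[[2.7,22,-1.7,0,0,0,-0.3],[0,28,0,0,0,0,-0.3],[0,12.5,0,0,0,0,-0.3],[0,0,0,0,0,0,-0.3],[0,0,0,0,0,0,0.6],[0,0,0,0,0,0,0.6],[0,0,0,0,0,0,0.6],[0,0,0,0,0,0,0.6]]'
python3 -m jog '[[0,0,0,0,0,0,0.6],[0,0,0,0,0,0,0.6]]'
python3 -m jog '[[0,-10,0,0,0,0,0.6],[0,-25,0,0,0,0,0.6],[0,-35,0,0,0,0,0.6],[0,-30,0,0,0,0,0.6],[0,0,0,0,0,0,0.6],[0,0,0,0,0,0,0.6]]'
python3 - <<'E'
from h import *
st(); cv2.imwrite("pics/s8.png",camera("scene"))
go([.641,.200,.130],-3.1)
E
```

```text
time_s: 14.7
eef_pos: [0.4794, -0.107, 0.032]
eef_rot: [-0.705, 0.705, -0.051, 0.052]
wrist_force: [-0.3, 0.5, -1.0]
opening: 0.448
time_s: 14.87
eef_pos: [0.4791, -0.1072, 0.0317]
eef_rot: [-0.705, 0.705, -0.051, 0.052]
wrist_force: [-0.5, 2.2, 2.6]
opening: 0.452
time_s: 15.37
eef_pos: [0.4804, -0.1081, 0.1338]
eef_rot: [-0.704, 0.706, -0.05, 0.053]
wrist_force: [0.1, -0.3, -1.2]
opening: 0.448
t 15.37 tcp [ 480.4 -108.1  133.8] F [ 0.1 -0.3 -1.2] op 0.448 q [-0.46  0.11  1.9  -0.    1.13 -0.32]
[[0.989, 0.005, 0.145], [-0.145, -0.003, 0.989], [0.006, -1.0, -0.002]]
turn [ 0.  -5.2  0.1] shift now-axes [115.7   1.8 327.7] shift after-turn axes [145.2   1.9 315.8]
```

View pics/s8.png

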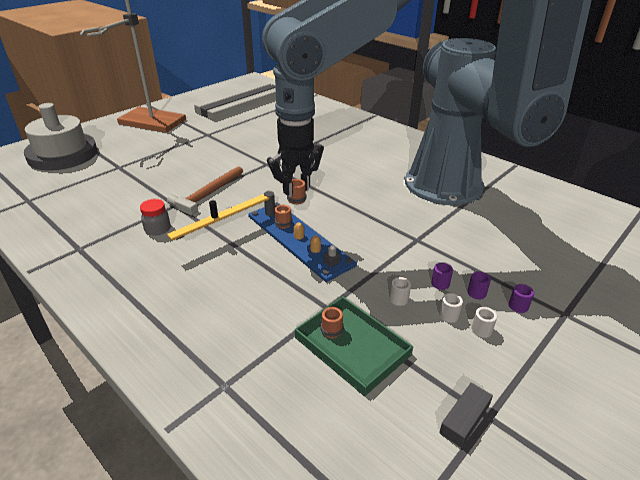

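```bash
python3 -m jog '[[0,0,0,0,-5.2,0,0.6],[16.1,0,35.1,0,0,0,0.6],[16.1,0,35.1,0,0,0,0.6],[16.1,0,35.1,0,0,0,0.6],[16.1,0,35.1,0,0,0,0.6],[16.1,0,35.1,0,0,0,0.6],[16.1,0,35.1,0,0,0,0.6],[16.1,0,35.1,0,0,0,0.6]]'
python3 -m jog '[[16.1,0,35.1,0,0,0,0.6],[16.1,0,35.1,0,0,0,0.6],[0,0,0,0,0,0,0.6],[0,0,0,0,0,0,0.6],[0,0,0,0,0,0,0.6]]'
python3 - <<'E'
from h import *
st(); go([.641,.200,.0255],-3.1)
E
```

```text
time_s: 16.08
eef_pos: [0.6038, 0.1337, 0.1286]
eef_rot: [-0.707, 0.707, -0.021, 0.018]
wrist_force: [0.5, -0.9, -0.2]
opening: 0.445
time_s: 16.5
eef_pos: [0.6391, 0.2001, 0.1286]
eef_rot: [-0.706, 0.707, -0.021, 0.018]
wrist_force: [-0.1, -0.0, -2.1]
opening: 0.446
t 16.5 tcp [639.1 200.1 128.6] F [-0.1 -0.  -2.1] op 0.446 q [ 0.13  0.49  1.43 -0.    1.23  0.18]
[[0.999, -0.004, 0.054], [-0.054, -0.001, 0.999], [-0.004, -1.0, -0.001]]
turn [ 0.1 -0.  -0.2] shift now-axes [2.300e+00 1.031e+02 1.000e-01] shift after-turn axes [  1.9 103.1  -0. ]
```

```bash
python3 -m jog '[[2,30,0,0,0,0,0.6],[0,30,0,0,0,0,0.6],[0,25,0,0,0,0,0.6],[0,12,0,0,0,0,0.6],[0,6,0,0,0,0,0.6],[0,0,0,0,0,0,0.6],[0,0,0,0,0,0,0.6],[0,0,0,0,0,0,0.6]]'
python3 -m jog '[[0,0,0,0,0,0,-0.3],[0,0,0,0,0,0,-0.3],[0,0,0,0,0,0,-0.3],[0,0,0,0,0,0,-0.3],[0,-20,0,0,0,0,-0.3],[0,-30,0,0,0,0,-0.3],[0,-40,0,0,0,0,-0.3],[0,-10,0,0,0,0,-0.3]]'
python3 - <<'E'
from h import *
st(); go([.4695,-.1715,.10],-8.3)
E
```

```text
time_s: 17.17
eef_pos: [0.6442, 0.2002, 0.0302]
eef_rot: [0.707, -0.707, 0.018, -0.021]
wrist_force: [-0.7, 0.1, -1.8]
opening: 0.444
time_s: 17.83
eef_pos: [0.6461, 0.2009, 0.1351]
eef_rot: [0.707, -0.706, 0.016, -0.023]
wrist_force: [2.9, -0.6, 1.2]
opening: 0.65
t 17.83 tcp [646.1 200.9 135.1] F [ 2.9 -0.6  1.2] op 0.65 q [0.13 0.48 1.42 0.   1.23 0.18]
[[0.998, 0.009, 0.054], [-0.054, 0.001, 0.999], [0.009, -1.0, 0.002]]
turn [-0.1  5.2  0.5] shift now-axes [-156.4   33.  -381.5] shift after-turn axes [-121.    35.1 -394. ]
```

```bash
python3 -m jog '[[0,0,0,0,5.2,0,-0.3],[-11,2,-36,0,0,0,-0.3],[-11,2,-36,0,0,0,-0.3],[-11,2,-36,0,0,0,-0.3],[-11,2,-36,0,0,0,-0.3],[-11,2,-36,0,0,0,-0.3],[-11,2,-36,0,0,0,-0.3],[-11,2,-36,0,0,0,-0.3]]'
python3 -m jog '[[-11,2,-36,0,0,0,-0.3],[-11,2,-36,0,0,0,-0.3],[-11,2,-36,0,0,0,-0.3],[-11,15,-34,0,0,0,-0.3],[0,0,0,0,0,0,-0.3],[0,0,0,0,0,0,-0.3],[0,0,0,0,0,0,-0.3]]'
python3 - <<'E'
from h import *
st(); go([.4697,-.1715,.031],-8.3); crop("side",290,150,90,90,6,"d8")
E
```

```text
time_s: 18.5
eef_pos: [0.5293, -0.0393, 0.1145]
eef_rot: [-0.705, 0.705, -0.051, 0.052]
wrist_force: [1.5, -0.6, 0.2]
opening: 0.651
time_s: 19.08
eef_pos: [0.466, -0.172, 0.0933]
eef_rot: [0.705, -0.705, 0.052, -0.052]
wrist_force: [0.2, -0.1, 0.1]
opening: 0.649
t 19.08 tcp [ 466.  -172.    93.3] F [ 0.2 -0.1  0.1] op 0.649 q [-0.59  0.18  1.91  0.    1.05 -0.45]
[[0.989, 0.001, 0.146], [-0.146, 0.0, 0.989], [0.001, -1.0, 0.0]]
turn [-0.  -0.1  0. ] shift now-axes [ 3.5 62.3  1. ] shift after-turn axes [ 3.6 62.3  1. ]
```

View pics/d8.png

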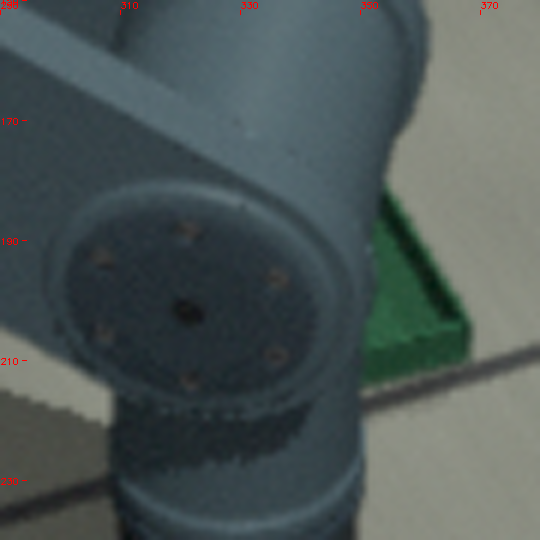

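```bash
python3 -m jog '[[3.5,22,1,0,0,0,-0.3],[0,28,0,0,0,0,-0.3],[0,12.5,0,0,0,0,-0.3],[0,0,0,0,0,0,-0.3],[0,0,0,0,0,0,0.6],[0,0,0,0,0,0,0.6],[0,0,0,0,0,0,0.6],[0,0,0,0,0,0,0.6]]'
python3 -m jog '[[0,0,0,0,0,0,0.6],[0,0,0,0,0,0,0.6]]'
python3 -m jog '[[0,-10,0,0,0,0,0.6],[0,-25,0,0,0,0,0.6],[0,-35,0,0,0,0,0.6],[0,-30,0,0,0,0,0.6],[0,0,0,0,0,0,0.6],[0,0,0,0,0,0,0.6]]'
python3 - <<'E'
from h import *
st(); cv2.imwrite("pics/s9.png",camera("scene"))
go([.644,.252,.130],-3.1)
E
```

```text
time_s: 19.8
eef_pos: [0.4701, -0.1714, 0.0315]
eef_rot: [-0.705, 0.705, -0.051, 0.052]
wrist_force: [-0.3, 1.2, -1.5]
opening: 0.454
time_s: 19.97
eef_pos: [0.47, -0.1715, 0.0314]
eef_rot: [-0.705, 0.705, -0.051, 0.052]
wrist_force: [0.4, 4.7, 5.2]
opening: 0.447
time_s: 20.47
eef_pos: [0.4709, -0.1729, 0.1333]
eef_rot: [-0.704, 0.706, -0.05, 0.053]
wrist_force: [0.2, -0.2, -2.5]
opening: 0.449
t 20.47 tcp [ 470.9 -172.9  133.3] F [ 0.2 -0.2 -2.5] op 0.449 q [-0.59  0.13  1.88 -0.    1.13 -0.44]
[[0.989, 0.005, 0.145], [-0.145, -0.004, 0.989], [0.005, -1.0, -0.003]]
turn [ 0.1 -5.2  0.1] shift now-axes [110.9   1.  444.9] shift after-turn axes [151.2   1.3 432.9]
```

View pics/s9.png

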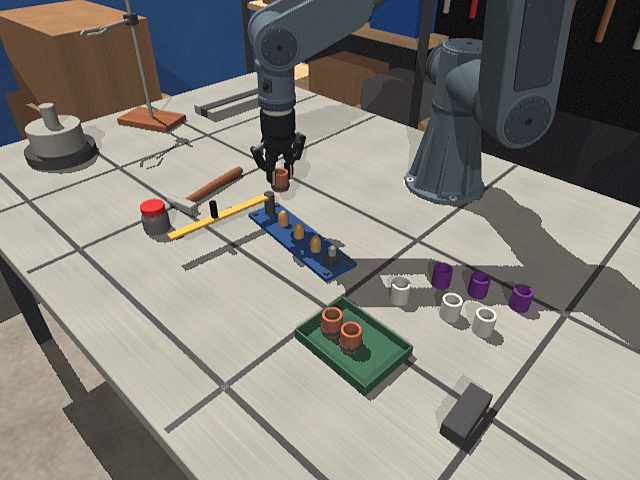

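```bash
python3 -m jog '[[0,0,0,0,-5.2,0,0.6],[12.6,0,36.1,0,0,0,0.6],[12.6,0,36.1,0,0,0,0.6],[12.6,0,36.1,0,0,0,0.6],[12.6,0,36.1,0,0,0,0.6],[12.6,0,36.1,0,0,0,0.6],[12.6,0,36.1,0,0,0,0.6],[12.6,0,36.1,0,0,0,0.6]]'
python3 -m jog '[[12.6,0,36.1,0,0,0,0.6],[12.6,0,36.1,0,0,0,0.6],[12.6,0,36.1,0,0,0,0.6],[12.6,0,36.1,0,0,0,0.6],[12.6,0,36.1,0,0,0,0.6],[0,0,0,0,0,0,0.6],[0,0,0,0,0,0,0.6],[0,0,0,0,0,0,0.6]]'
python3 - <<'E'
from h import *
st(); go([.641,.252,.0245],-3.1)
E
```

```text
time_s: 21.18
eef_pos: [0.5703, 0.0777, 0.1284]
eef_rot: [-0.707, 0.707, -0.021, 0.018]
wrist_force: [0.2, 0.4, -0.8]
opening: 0.451
time_s: 21.85
eef_pos: [0.6426, 0.2523, 0.128]
eef_rot: [-0.706, 0.707, -0.021, 0.018]
wrist_force: [0.2, -0.5, -1.1]
opening: 0.449
t 21.85 tcp [642.6 252.3 128. ] F [ 0.2 -0.5 -1.1] op 0.449 q [ 0.2   0.53  1.37 -0.    1.25  0.26]
[[0.999, -0.004, 0.054], [-0.054, -0.001, 0.999], [-0.004, -1.0, -0.002]]
turn [ 0.1 -0.  -0.2] shift now-axes [ -1.2 103.5  -0.2] shift after-turn axes [ -1.6 103.5  -0.4]
```

```bash
python3 -m jog '[[0,30,0,0,0,0,0.6],[0,30,0,0,0,0,0.6],[0,25,0,0,0,0,0.6],[0,12,0,0,0,0,0.6],[0,6,0,0,0,0,0.6],[0,3,0,0,0,0,0.6],[0,0,0,0,0,0,0.6],[0,0,0,0,0,0,0.6]]'
python3 -m jog '[[0,0,0,0,0,0,-0.3],[0,0,0,0,0,0,-0.3],[0,0,0,0,0,0,-0.3],[0,0,0,0,0,0,-0.3],[0,-20,0,0,0,0,-0.3],[0,-30,0,0,0,0,-0.3],[0,-40,0,0,0,0,-0.3],[0,-30,0,0,0,0,-0.3]]'
python3 - <<'E'
from h import *
st(); go([.46,.18,.20],-8.3)
E
```

```text
time_s: 22.52
eef_pos: [0.6453, 0.2527, 0.0263]
eef_rot: [0.707, -0.707, 0.019, -0.02]
wrist_force: [0.1, -0.3, -0.1]
opening: 0.451
time_s: 23.18
eef_pos: [0.6445, 0.2529, 0.1472]
eef_rot: [0.707, -0.707, 0.019, -0.02]
wrist_force: [2.0, -0.3, -0.2]
opening: 0.652
t 23.18 tcp [644.5 252.9 147.2] F [ 2.  -0.3 -0.2] op 0.652 q [0.2  0.51 1.35 0.   1.28 0.26]
[[0.999, 0.001, 0.055], [-0.055, 0.0, 0.999], [0.001, -1.0, 0.0]]
turn [-0.   5.2  0.1] shift now-axes [-180.1  -53.1  -82.9] shift after-turn axes [-172.   -52.8  -98.8]
```

```bash
python3 -m jog '[[0,-10,0,0,5.2,0,-0.3],[-28,-8,-15,0,0,0,-0.3],[-28,-8,-16,0,0,0,-0.3],[-29,-9,-17,0,0,0,-0.3],[-29,-9,-17,0,0,0,-0.3],[-29,-9,-17,0,0,0,-0.3],[-29,0,-17,0,0,0,-0.3],[0,0,0,0,0,0,-0.3]]'
python3 -m jog '[[0,0,0,0,0,0,-0.3],[0,0,0,0,0,0,-0.3],[0,0,0,0,0,0,-0.3]]'
python3 - <<'E'
from h import *
st(); m=camera_model("wrist"); np.save("m10.npy",m["pose"]); cv2.imwrite("pics/w10.png",camera("wrist"));st(); cv2.imwrite("pics/s10.png",camera("scene"))
E
```

```text
time_s: 23.85
eef_pos: [0.4538, 0.1786, 0.1968]
eef_rot: [-0.705, 0.706, -0.053, 0.05]
wrist_force: [0.4, 0.5, -0.3]
opening: 0.65
time_s: 24.1
eef_pos: [0.4608, 0.18, 0.1981]
eef_rot: [0.705, -0.705, 0.051, -0.052]
wrist_force: [0.2, -0.5, -0.3]
opening: 0.649
t 24.1 tcp [460.8 180.  198.1] F [ 0.2 -0.5 -0.3] op 0.649 q [0.13 0.03 1.84 0.   1.27 0.28]
[[0.989, 0.002, 0.145], [-0.145, 0.0, 0.989], [0.001, -1.0, 0.0]]
t 24.15 tcp [460.8 180.  197.8] F [ 0.2 -0.1 -0.3] op 0.65 q [0.13 0.03 1.84 0.   1.27 0.28]
[[0.989, 0.001, 0.145], [-0.145, 0.0, 0.989], [0.001, -1.0, 0.0]]
```

View pics/w10.png

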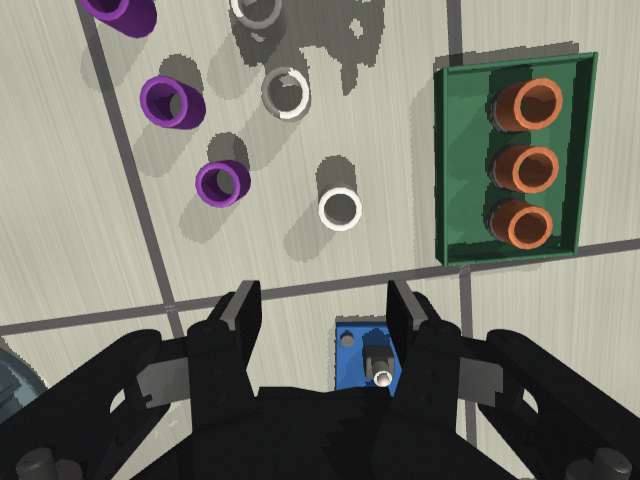

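View pics/s10.png

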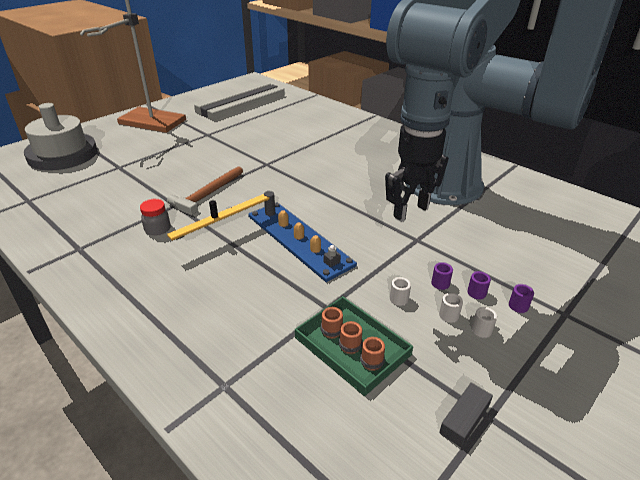

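```bash
python3 - <<'E'
from h import *
m={"K":camera_model("wrist")["K"],"pose":np.load("m10.npy")}
for c in [(340,209),(285.5,93.5),(257,5),(222,184.5),(172,102.5)]: print(np.round(ray("w",*c,.045,m)*1e3,1))
print(ray("scene",486,314,.045)-[0,.0035,0])
p=ray("w",340,209,.045,m); go([p[0],p[1],.075],-8.3)
E
```

```text
[477.6 189.8  45. ]
[446.7 289.3  45. ]
[436.1 353.7  45. ]
[380.1 225.6  45. ]
[354.7 295.9  45. ]
[0.43522647 0.35490836 0.045     ]
turn [-0. -0.  0.] shift now-axes [ 15.4 122.6  12.2] shift after-turn axes [ 15.4 122.6  12.2]
```

```bash
python3 -m jog '[[8,20,6,0,0,0,-0.3],[7.4,30,5,0,0,0,-0.3],[0,35,0,0,0,0,-0.3],[0,38,0,0,0,0,-0.3],[0,30,0,0,0,0,-0.3],[0,19,0,0,0,0,-0.3],[0,7,0,0,0,0,-0.3],[0,0,0,0,0,0,-0.3]]'
python3 -m jog '[[0,0,0,0,0,0,0.6],[0,0,0,0,0,0,0.6],[0,0,0,0,0,0,0.6],[0,0,0,0,0,0,0.6],[0,0,0,0,0,0,0.6],[0,0,0,0,0,0,0.6]]'
python3 - <<'E'
from h import *
st()
E
python3 -m jog '[[0,-15,0,0,0,0,0.6],[0,-35,0,0,0,0,0.6],[0,-40,0,0,0,0,0.6],[0,-25,0,0,0,0,0.6],[0,0,0,0,0,0,0.6],[0,0,0,0,0,0,0.6]]'
python3 - <<'E'
from h import *
st(); cv2.imwrite("pics/w11.png",camera("wrist"))
a=cv2.imread("pics/w6.png")[220:390,220:430];b=cv2.imread("pics/w11.png")[220:390,220:430]
cv2.imwrite("pics/cmp11.png",cv2.resize(np.hstack([a,b]),None,fx=1.9,fy=1.9))
go([.4882,-.0425,.12],-8.3)
E
```

```text
time_s: 24.87
eef_pos: [0.4751, 0.1882, 0.0163]
eef_rot: [-0.705, 0.706, -0.053, 0.05]
wrist_force: [-0.5, 0.0, 0.3]
opening: 0.651
time_s: 25.37
eef_pos: [0.4775, 0.1886, 0.0198]
eef_rot: [0.705, -0.705, 0.051, -0.052]
wrist_force: [-0.9, -0.3, 6.9]
opening: 0.448
t 25.37 tcp [477.5 188.6  19.8] F [-0.9 -0.3  6.9] op 0.448 q [0.14 0.35 1.89 0.   0.9  0.29]
[[0.989, 0.002, 0.145], [-0.145, 0.0, 0.989], [0.002, -1.0, 0.001]]
time_s: 25.87
eef_pos: [0.4775, 0.1886, 0.1352]
eef_rot: [0.706, -0.705, 0.05, -0.053]
wrist_force: [-0.7, -0.8, -1.4]
opening: 0.444
t 25.87 tcp [477.5 188.6 135.2] F [-0.7 -0.8 -1.4] op 0.444 q [ 0.14  0.15  1.85 -0.    1.14  0.29]
[[0.989, 0.004, 0.145], [-0.145, 0.001, 0.989], [0.004, -1.0, 0.001]]
turn [-0. -0.  0.] shift now-axes [  45.5   13.4 -226.6] shift after-turn axes [  45.3   13.4 -226.7]
```

View pics/cmp11.png

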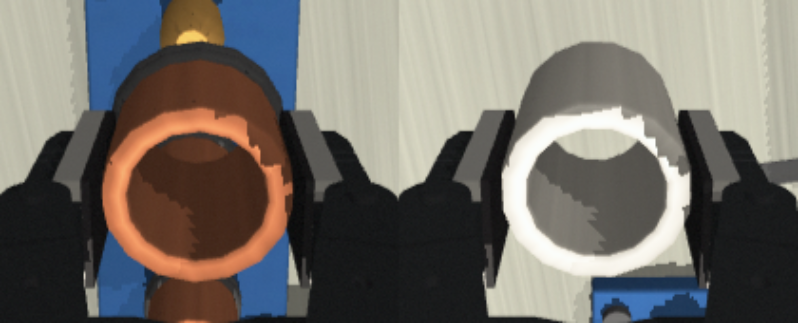

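```bash
python3 -m jog '[[7.7,0,-37.9,0,0,0,0.6],[7.7,0,-37.9,0,0,0,0.6],[7.7,0,-37.9,0,0,0,0.6],[7.7,0,-37.9,0,0,0,0.6],[7.7,0,-37.9,0,0,0,0.6],[7.7,0,-37.9,0,0,0,0.6],[0,25,0,0,0,0,0.6],[0,0,0,0,0,0,0.6]]'
python3 -m jog '[[0,20,0,0,0,0,0.6],[0,0,0,0,0,0,0.6],[0,0,0,0,0,0,0.6],[0,0,0,0,0,0,0.6]]'
python3 - <<'E'
from h import *
st(); cv2.imwrite("pics/w12.png",camera("wrist"))
go([.4889,-.0432,.031],-8.3)
E
```

```text
time_s: 26.58
eef_pos: [0.4854, -0.0445, 0.1034]
eef_rot: [0.706, -0.704, 0.056, -0.05]
wrist_force: [-1.1, 1.4, -1.4]
opening: 0.444
time_s: 26.92
eef_pos: [0.4886, -0.0425, 0.0884]
eef_rot: [0.705, -0.705, 0.052, -0.05]
wrist_force: [0.9, 0.0, -0.9]
opening: 0.448
t 26.92 tcp [488.6 -42.5  88.4] F [ 0.9  0.  -0.9] op 0.448 q [-0.33  0.18  1.93  0.    1.03 -0.18]
[[0.99, -0.001, 0.144], [-0.144, 0.001, 0.99], [-0.002, -1.0, 0.0]]
turn [-0.  0. -0.] shift now-axes [-0.3 58.  -0.6] shift after-turn axes [-0.3 58.  -0.6]
```

View pics/w12.png

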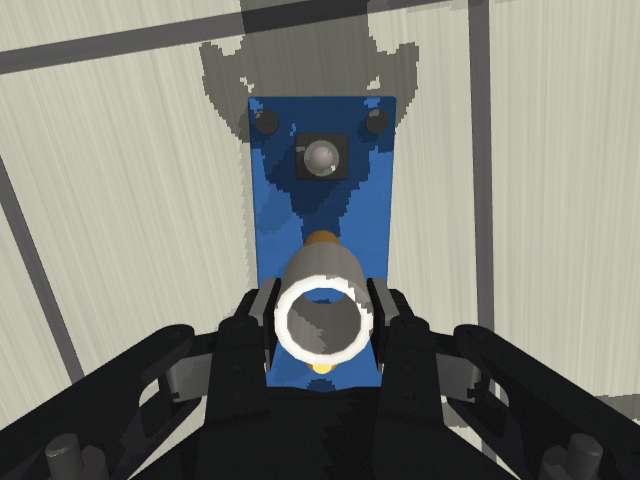

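```bash
python3 -m jog '[[0,15,-0.6,0,0,0,0.6],[0,15,0,0,0,0,0.6],[0,8,0,0,0,0,0.6],[0,6,0,0,0,0,0.6],[0,5,0,0,0,0,0.6],[0,0,0,0,0,0,0.6]]'
python3 -m jog '[[0,4,0,0,0,0,0.6],[0,4,0,0,0,0,0.6],[0,2,0,0,0,0,0.6],[0,0,0,0,0,0,0.6],[0,0,0,0,0,0,0.6],[0,0,0,0,0,0,0.6]]'
python3 - <<'E'
from h import *
st(); 
E
```

```text
time_s: 27.47
eef_pos: [0.4887, -0.0436, 0.039]
eef_rot: [0.705, -0.705, 0.052, -0.051]
wrist_force: [-1.5, 0.3, -1.8]
opening: 0.441
time_s: 27.97
eef_pos: [0.4889, -0.0439, 0.0317]
eef_rot: [-0.705, 0.705, -0.052, 0.051]
wrist_force: [-14.1, 2.4, 26.9]
opening: 0.44
t 27.97 tcp [488.9 -43.9  31.7] F [-14.1   2.4  26.9] op 0.44 q [-0.33  0.28  1.95 -0.    0.91 -0.19]
[[0.99, -0.001, 0.144], [-0.144, -0.0, 0.99], [-0.001, -1.0, -0.0]]
```

```bash
python3 -m jog '[[0,0,0,0,0,0,-0.3],[0,0,0,0,0,0,-0.3],[0,0,0,0,0,0,-0.3],[0,-10,0,0,0,0,-0.3],[0,-30,0,0,0,0,-0.3],[0,-40,0,0,0,0,-0.3],[0,-35,0,0,0,0,-0.3]]'
python3 -m jog '[[0,0,0,0,0,0,-0.3],[0,0,0,0,0,0,-0.3]]'
python3 - <<'E'
from h import *
st();m=camera_model("wrist");cv2.imwrite("pics/w13.png",camera("wrist"))
K=m["K"];print(proj("w",[.4882,-.0425,.057],m))
crop("side",270,215,120,140,4,"d13")
go([.4462,.2875,.135],-8.3)
E
```

```text
time_s: 28.55
eef_pos: [0.4888, -0.0439, 0.1463]
eef_rot: [0.705, -0.705, 0.052, -0.051]
wrist_force: [1.4, -0.2, -0.3]
opening: 0.651
time_s: 28.72
eef_pos: [0.4912, -0.0447, 0.1477]
eef_rot: [-0.705, 0.706, -0.049, 0.054]
wrist_force: [-0.3, 0.5, -0.7]
opening: 0.649
t 28.72 tcp [491.2 -44.7 147.7] F [-0.3  0.5 -0.7] op 0.649 q [-0.33  0.09  1.89  0.    1.15 -0.19]
[[0.989, 0.006, 0.145], [-0.145, -0.002, 0.989], [0.007, -1.0, -0.001]]
[317.26010723 239.37456845]
turn [-0. -0. -0.] shift now-axes [-90.1   9.3 321.6] shift after-turn axes [-89.9   9.3 321.7]
```

View pics/w13.png

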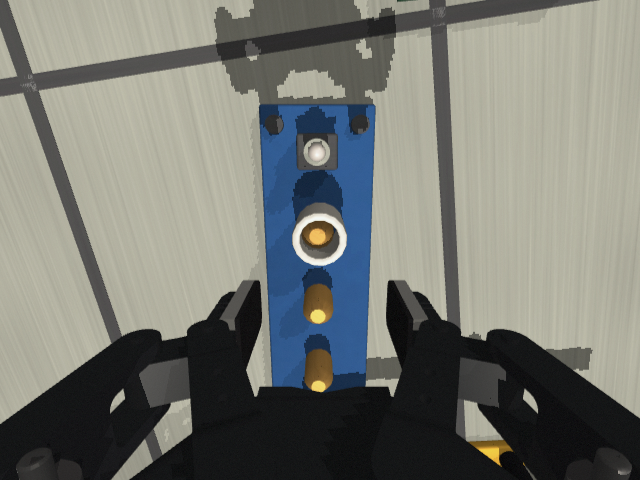

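View pics/d13.png

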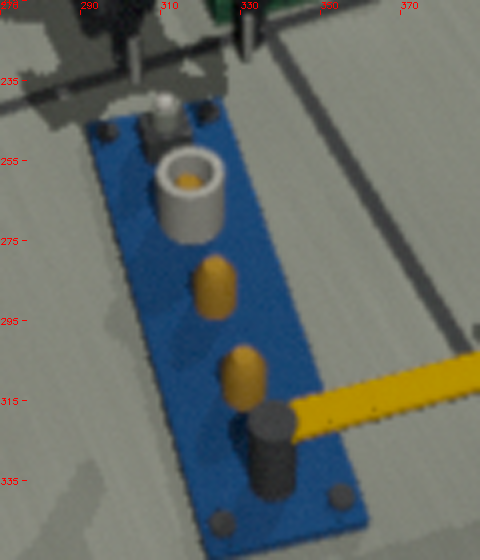

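```bash
python3 -m jog '[[-10,0,35.8,0,0,0,-0.3],[-10,0,35.8,0,0,0,-0.3],[-10,0,35.8,0,0,0,-0.3],[-10,0,35.8,0,0,0,-0.3],[-10,0,35.8,0,0,0,-0.3],[-10,0,35.8,0,0,0,-0.3],[-10,0,35.8,0,0,0,-0.3],[-10,0,35.8,0,0,0,-0.3]]'
python3 -m jog '[[-10,0,35.8,0,0,0,-0.3],[0,0,0,0,0,0,-0.3],[0,0,0,0,0,0,-0.3],[0,0,0,0,0,0,-0.3]]'
python3 - <<'E'
from h import *
st();m=camera_model("wrist");np.save("m14.npy",m["pose"]);cv2.imwrite("pics/w14.png",camera("wrist"))
go([.4465,.288,.02],-8.3)
E
```

```text
time_s: 29.48
eef_pos: [0.4496, 0.2524, 0.1426]
eef_rot: [-0.705, 0.706, -0.053, 0.05]
wrist_force: [-0.1, 0.1, 0.2]
opening: 0.646
time_s: 29.82
eef_pos: [0.4456, 0.2875, 0.1429]
eef_rot: [-0.705, 0.706, -0.052, 0.05]
wrist_force: [0.3, 0.7, 0.4]
opening: 0.651
t 29.82 tcp [445.6 287.5 142.9] F [0.3 0.7 0.4] op 0.651 q [ 0.35  0.18  1.8  -0.    1.17  0.49]
[[0.99, -0.003, 0.144], [-0.144, -0.001, 0.99], [-0.003, -1.0, -0.002]]
turn [ 0.1 -0.1 -0.1] shift now-axes [  0.6 123.2   1.3] shift after-turn axes [  0.3 123.2   1.1]
```

View pics/w14.png

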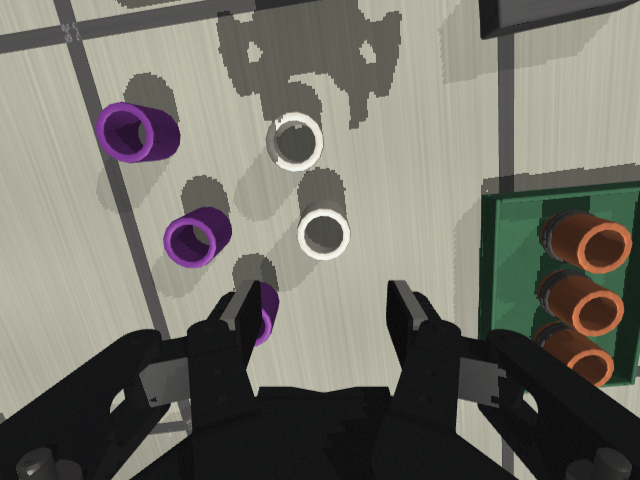

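```bash
python3 - <<'E'
from h import *
m={"K":camera_model("wrist")["K"],"pose":np.load("m14.npy")}
for c in [(324,234),(295.5,142)]: print(np.round(ray("w",*c,.045,m)*1e3,1))
E
python3 -m jog '[[0.5,30,1.3,0,0,0,-0.3],[0,40,0,0,0,0,-0.3],[0,30,0,0,0,0,-0.3],[0,17,0,0,0,0,-0.3],[0,6,0,0,0,0,-0.3],[0,0,0,0,0,0,-0.3],[0,0,0,0,0,0,0.6],[0,0,0,0,0,0,0.6]]'
python3 -m jog '[[0,0,0,0,0,0,0.6],[0,0,0,0,0,0,0.6],[0,0,0,0,0,0,0.6],[0,0,0,0,0,0,0.6]]'
python3 - <<'E'
from h import *
st()
E
python3 -m jog '[[0,-15,0,0,0,0,0.6],[0,-35,0,0,0,0,0.6],[0,-40,0,0,0,0,0.6],[0,-25,0,0,0,0,0.6],[0,0,0,0,0,0,0.6],[0,0,0,0,0,0,0.6]]'
python3 - <<'E'
from h import *
st(); cv2.imwrite("pics/w15.png",camera("wrist"))
a=cv2.imread("pics/w6.png")[220:390,220:430];b=cv2.imread("pics/w15.png")[220:390,220:430]
cv2.imwrite("pics/cmp15.png",cv2.resize(np.hstack([a,b]),None,fx=1.9,fy=1.9))
go([.4785,-.1075,.135],-8.3)
E
```

```text
[446.7 291.   45. ]
[436.8 357.4  45. ]
time_s: 30.53
eef_pos: [0.4489, 0.2891, 0.0232]
eef_rot: [0.706, -0.705, 0.051, -0.053]
wrist_force: [0.4, 0.6, -0.1]
opening: 0.449
time_s: 30.87
eef_pos: [0.4487, 0.2895, 0.023]
eef_rot: [0.706, -0.705, 0.05, -0.052]
wrist_force: [-0.5, -1.7, 6.6]
opening: 0.449
t 30.87 tcp [448.7 289.5  23. ] F [-0.5 -1.7  6.6] op 0.449 q [ 0.35  0.38  1.84 -0.    0.92  0.5 ]
[[0.989, 0.003, 0.145], [-0.145, 0.001, 0.989], [0.003, -1.0, 0.001]]
time_s: 31.37
eef_pos: [0.4485, 0.2898, 0.1385]
eef_rot: [0.706, -0.705, 0.05, -0.053]
wrist_force: [-0.6, 0.2, -1.5]
opening: 0.448
t 31.37 tcp [448.5 289.8 138.5] F [-0.6  0.2 -1.5] op 0.448 q [0.35 0.19 1.8  0.   1.15 0.5 ]
[[0.989, 0.004, 0.145], [-0.145, 0.002, 0.989], [0.004, -1.0, 0.002]]
turn [-0. -0.  0.] shift now-axes [  88.4    1.6 -388. ] shift after-turn axes [  88.2    1.7 -388. ]
```

View pics/cmp15.png

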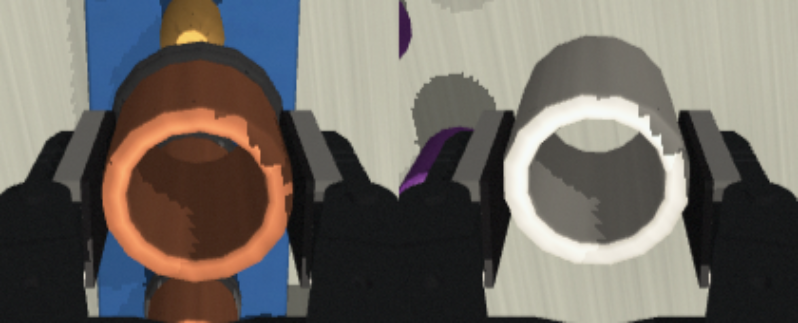

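```bash
python3 - <<'E'
from h import *
m=camera_model("wrist");o=get_obs();M=rot().as_matrix()
def off(u,v,h):
    p=ray("w",u,v,o["eef_pos"][2]+h,m); return np.round(M.T@(p-o["eef_pos"])*1e3,2)
# crop coords -> px
print("weld(6)",off(220+196/1.9,220+194/1.9,.0258),"blank1",off(220+(596-399)/1.9,220+190/1.9,.0252),"now",off(220+(596-399)/1.9,220+180/1.9,.022))
E
```

```text
weld(6) [  0.4  -25.8    1.69] blank1 [  0.6  -25.2    2.25] now [  0.6  -22.     2.75]
```

```bash
python3 -m jog '[[8,0,-35.3,0,0,0,0.6],[8,0,-35.3,0,0,0,0.6],[8,0,-35.3,0,0,0,0.6],[8,0,-35.3,0,0,0,0.6],[8,0,-35.3,0,0,0,0.6],[8,0,-35.3,0,0,0,0.6],[8,0,-35.3,0,0,0,0.6],[8,0,-35.3,0,0,0,0.6]]'
python3 -m jog '[[8,0,-35.3,0,0,0,0.6],[8,0,-35.3,0,0,0,0.6],[8,0,-35.3,0,0,0,0.6],[0,25,0,0,0,0,0.6],[0,20,0,0,0,0,0.6],[0,0,0,0,0,0,0.6],[0,0,0,0,0,0,0.6],[0,0,0,0,0,0,0.6]]'
python3 - <<'E'
from h import *
st(); go([.4787,-.1082,.035],-8.3)
E
```

```text
time_s: 32.08
eef_pos: [0.468, -0.0008, 0.1346]
eef_rot: [0.706, -0.705, 0.053, -0.05]
wrist_force: [-0.1, 0.0, 0.0]
opening: 0.446
time_s: 32.75
eef_pos: [0.4778, -0.1073, 0.0913]
eef_rot: [0.705, -0.705, 0.052, -0.051]
wrist_force: [-0.4, 0.2, -0.1]
opening: 0.448
t 32.75 tcp [ 477.8 -107.3   91.3] F [-0.4  0.2 -0.1] op 0.448 q [-0.46  0.17  1.93  0.    1.04 -0.32]
[[0.99, -0.001, 0.144], [-0.144, 0.001, 0.99], [-0.001, -1.0, 0.0]]
turn [-0.  -0.  -0.1] shift now-axes [ 1.1 56.3 -0.8] shift after-turn axes [ 1.  56.3 -0.8]
```

```bash
python3 -m jog '[[1,15,-0.8,0,0,0,0.6],[0,15,0,0,0,0,0.6],[0,8,0,0,0,0,0.6],[0,6,0,0,0,0,0.6],[0,5,0,0,0,0,0.6],[0,0,0,0,0,0,0.6]]'
python3 -m jog '[[0,4,0,0,0,0,0.6],[0,4,0,0,0,0,0.6],[0,1,0,0,0,0,0.6],[0,0,0,0,0,0,0.6],[0,0,0,0,0,0,0.6],[0,0,0,0,0,0,0.6]]'
python3 - <<'E'
from h import *
st(); 
E
```

```text
time_s: 33.25
eef_pos: [0.4789, -0.1084, 0.0421]
eef_rot: [0.705, -0.705, 0.051, -0.051]
wrist_force: [-0.3, 0.7, -0.9]
opening: 0.445
time_s: 33.75
eef_pos: [0.4794, -0.1089, 0.0349]
eef_rot: [-0.705, 0.705, -0.051, 0.052]
wrist_force: [-5.6, 2.5, 13.6]
opening: 0.448
t 33.75 tcp [ 479.4 -108.9   34.9] F [-5.6  2.5 13.6] op 0.448 q [-0.47  0.28  1.95 -0.    0.92 -0.32]
[[0.989, 0.0, 0.145], [-0.145, -0.0, 0.989], [0.0, -1.0, -0.0]]
```

Seated on the plate (contact at the expected height). Release and fetch the third.

```bash
python3 -m jog '[[0,0,0,0,0,0,-0.3],[0,0,0,0,0,0,-0.3],[0,0,0,0,0,0,-0.3],[0,-10,0,0,0,0,-0.3],[0,-30,0,0,0,0,-0.3],[0,-40,0,0,0,0,-0.3],[0,-30,0,0,0,0,-0.3],[0,0,0,0,0,0,-0.3]]'
python3 - <<'E'
from h import *
st(); cv2.imwrite("pics/w16.png",camera("wrist")); crop("scene",390,250,140,110,4,"s16"); crop("side",270,215,120,140,4,"d16")
go([.4365,.3550,.14],-8.3)
E
```

```text
time_s: 34.42
eef_pos: [0.4832, -0.1107, 0.1508]
eef_rot: [-0.704, 0.707, -0.047, 0.055]
wrist_force: [0.7, -0.1, -0.2]
opening: 0.651
t 34.42 tcp [ 483.2 -110.7  150.8] F [ 0.7 -0.1 -0.2] op 0.651 q [-0.47  0.09  1.89  0.    1.16 -0.32]
[[0.989, 0.011, 0.145], [-0.145, -0.005, 0.989], [0.011, -1.0, -0.004]]
turn [ 0. -0.  0.] shift now-axes [-109.3    3.7  452.7] shift after-turn axes [-109.     3.9  452.8]
```

View pics/d16.png

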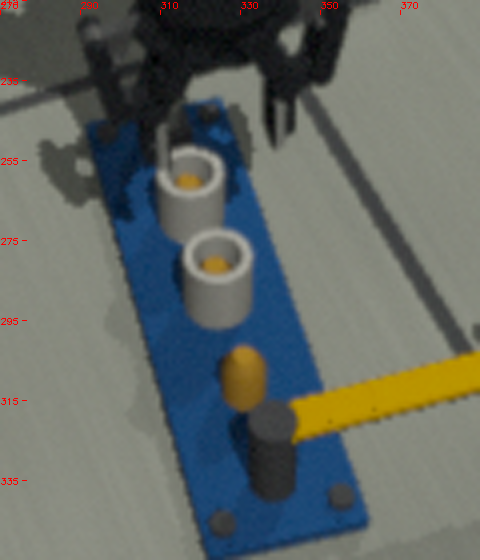

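View pics/s16.png

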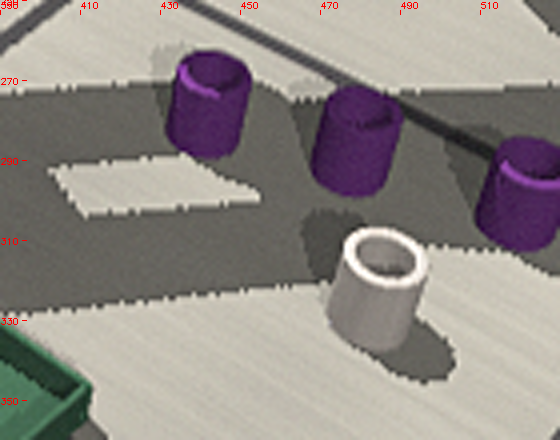

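```bash
python3 -m jog '[[-8.4,0,34.8,0,0,0,-0.3],[-8.4,0,34.8,0,0,0,-0.3],[-8.4,0,34.8,0,0,0,-0.3],[-8.4,0,34.8,0,0,0,-0.3],[-8.4,0,34.8,0,0,0,-0.3],[-8.4,0,34.8,0,0,0,-0.3],[-8.4,0,34.8,0,0,0,-0.3],[-8.4,0,34.8,0,0,0,-0.3]]'
python3 -m jog '[[-8.4,0,34.8,0,0,0,-0.3],[-8.4,0,34.8,0,0,0,-0.3],[-8.4,0,34.8,0,0,0,-0.3],[-8.4,0,34.8,0,0,0,-0.3],[-8.4,0,34.8,0,0,0,-0.3],[0,0,0,0,0,0,-0.3],[0,0,0,0,0,0,-0.3],[0,0,0,0,0,0,-0.3]]'
python3 - <<'E'
from h import *
st();m=camera_model("wrist");np.save("m17.npy",m["pose"]);cv2.imwrite("pics/w17.png",camera("wrist"))
go([.4368,.3555,.02],-8.3)
E
```

```text
time_s: 35.23
eef_pos: [0.451, 0.178, 0.1418]
eef_rot: [-0.705, 0.705, -0.053, 0.05]
wrist_force: [0.9, 0.3, 1.0]
opening: 0.649
time_s: 35.9
eef_pos: [0.4354, 0.354, 0.1417]
eef_rot: [-0.704, 0.706, -0.052, 0.05]
wrist_force: [0.3, -0.3, 0.6]
opening: 0.653
t 35.9 tcp [435.4 354.  141.7] F [ 0.3 -0.3  0.6] op 0.653 q [ 0.47  0.25  1.72 -0.    1.18  0.62]
[[0.99, -0.003, 0.144], [-0.144, -0.002, 0.99], [-0.003, -1.0, -0.002]]
turn [ 0.1 -0.1 -0.1] shift now-axes [  1.  122.1   2.3] shift after-turn axes [  0.7 122.1   2. ]
```

View pics/w17.png

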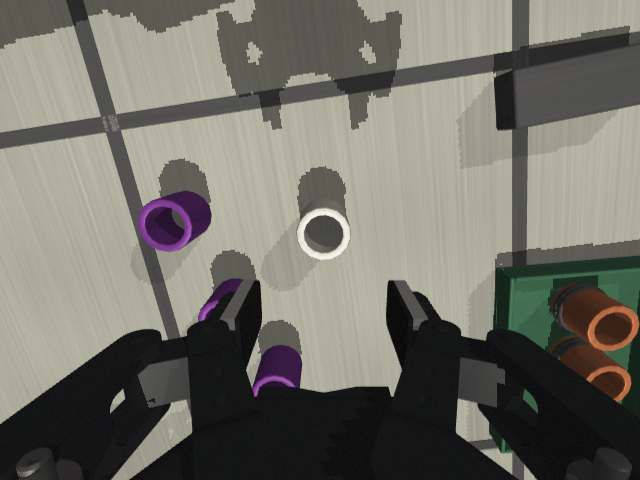

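```bash
python3 -m jog '[[0.5,30,3,0,0,0,-0.3],[0,40,0,0,0,0,-0.3],[0,30,0,0,0,0,-0.3],[0,18,0,0,0,0,-0.3],[0,5,0,0,0,0,-0.3],[0,0,0,0,0,0,-0.3],[0,0,0,0,0,0,-0.3],[0,0,0,0,0,0,0.6]]'
python3 -m jog '[[0,0,0,0,0,0,0.6],[0,0,0,0,0,0,0.6],[0,0,0,0,0,0,0.6],[0,0,0,0,0,0,0.6],[0,0,0,0,0,0,0.6]]'
python3 -m jog '[[0,-15,0,0,0,0,0.6],[0,-35,0,0,0,0,0.6],[0,-40,0,0,0,0,0.6],[0,-25,0,0,0,0,0.6],[0,0,0,0,0,0,0.6],[0,0,0,0,0,0,0.6]]'
python3 - <<'E'
from h import *
st(); cv2.imwrite("pics/w18.png",camera("wrist"))
a=cv2.imread("pics/w6.png")[220:390,220:430];b=cv2.imread("pics/w18.png")[220:390,220:430]
cv2.imwrite("pics/cmp18.png",cv2.resize(np.hstack([a,b]),None,fx=1.9,fy=1.9))
go([.4696,-.1727,.135],-8.3)
E
```

```text
time_s: 36.62
eef_pos: [0.4389, 0.3578, 0.0223]
eef_rot: [0.706, -0.705, 0.051, -0.053]
wrist_force: [-1.5, 0.3, -0.4]
opening: 0.524
time_s: 37.03
eef_pos: [0.4391, 0.3582, 0.0229]
eef_rot: [0.706, -0.705, 0.05, -0.053]
wrist_force: [0.0, -1.0, 7.2]
opening: 0.45
time_s: 37.53
eef_pos: [0.439, 0.3584, 0.1383]
eef_rot: [0.706, -0.704, 0.05, -0.053]
wrist_force: [-0.6, 0.1, -2.8]
opening: 0.445
t 37.53 tcp [439.  358.4 138.3] F [-0.6  0.1 -2.8] op 0.445 q [ 0.48  0.26  1.71 -0.    1.16  0.62]
[[0.989, 0.005, 0.145], [-0.145, 0.003, 0.989], [0.005, -1.0, 0.003]]
turn [-0.  -0.   0.1] shift now-axes [ 108.6    0.8 -520.1] shift after-turn axes [ 108.3    1.1 -520.2]
```

View pics/cmp18.png

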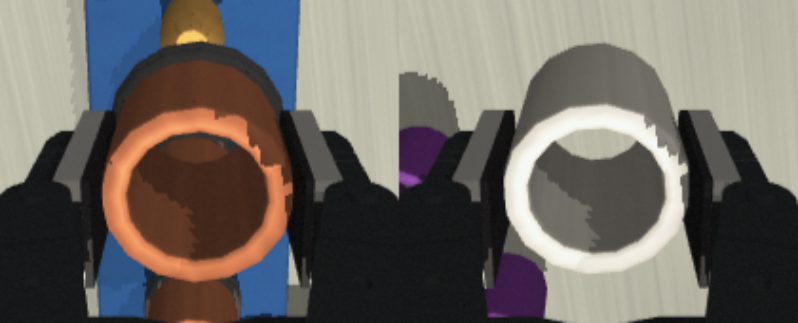

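```bash
python3 -m jog '[[7.2,0,-34.6,0,0,0,0.6],[7.2,0,-34.6,0,0,0,0.6],[7.2,0,-34.6,0,0,0,0.6],[7.2,0,-34.6,0,0,0,0.6],[7.2,0,-34.6,0,0,0,0.6],[7.2,0,-34.6,0,0,0,0.6],[7.2,0,-34.6,0,0,0,0.6],[7.2,0,-34.6,0,0,0,0.6]]'
python3 -m jog '[[7.2,0,-34.6,0,0,0,0.6],[7.2,0,-34.6,0,0,0,0.6],[7.2,0,-34.6,0,0,0,0.6],[7.2,0,-34.6,0,0,0,0.6],[7.2,0,-34.6,0,0,0,0.6],[7.2,0,-34.6,0,0,0,0.6],[7.2,0,-34.6,0,0,0,0.6],[0,0,0,0,0,0,0.6]]'
python3 -m jog '[[0,25,0,0,0,0,0.6],[0,20,0,0,0,0,0.6],[0,0,0,0,0,0,0.6],[0,0,0,0,0,0,0.6],[0,0,0,0,0,0,0.6]]'
python3 - <<'E'
from h import *
st(); go([.4694,-.172,.035],-8.3); cv2.imwrite("pics/w19.png",camera("wrist"))
E
```

```text
time_s: 38.25
eef_pos: [0.4525, 0.0739, 0.1336]
eef_rot: [0.705, -0.705, 0.053, -0.05]
wrist_force: [0.7, -0.5, -1.5]
opening: 0.445
time_s: 38.92
eef_pos: [0.4686, -0.1769, 0.1342]
eef_rot: [-0.704, 0.706, -0.053, 0.053]
wrist_force: [-0.4, -0.8, -1.1]
opening: 0.445
time_s: 39.33
eef_pos: [0.469, -0.1711, 0.0905]
eef_rot: [0.705, -0.705, 0.052, -0.051]
wrist_force: [0.5, 0.2, -0.9]
opening: 0.449
t 39.33 tcp [ 469.  -171.1   90.5] F [ 0.5  0.2 -0.9] op 0.449 q [-0.59  0.19  1.91  0.    1.04 -0.44]
[[0.99, -0.001, 0.145], [-0.145, 0.001, 0.99], [-0.001, -1.0, 0.0]]
turn [-0. -0. -0.] shift now-axes [ 0.6 55.5 -0.9] shift after-turn axes [ 0.6 55.5 -0.8]
```

View pics/w19.png

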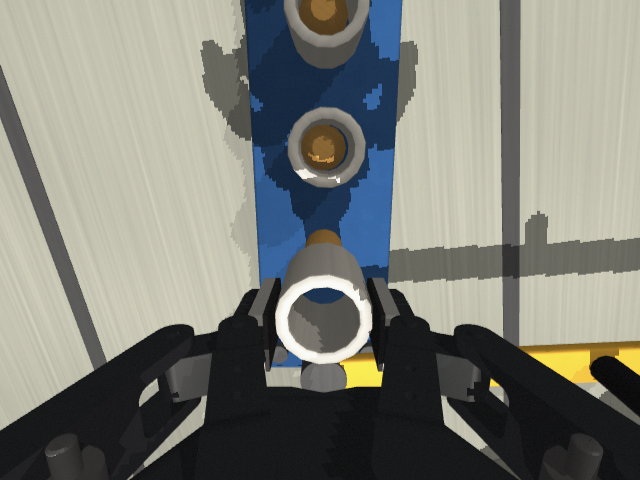

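```bash
python3 -m jog '[[0,15,-0.8,0,0,0,0.6],[0,15,0,0,0,0,0.6],[0,8,0,0,0,0,0.6],[0,6,0,0,0,0,0.6],[0,5,0,0,0,0,0.6],[0,0,0,0,0,0,0.6]]'
python3 -m jog '[[0,4,0,0,0,0,0.6],[0,3.5,0,0,0,0,0.6],[0,1,0,0,0,0,0.6],[0,0,0,0,0,0,0.6],[0,0,0,0,0,0,0.6],[0,0,0,0,0,0,0.6]]'
python3 - <<'E'
from h import *
st(); 
E
```

```text
time_s: 39.88
eef_pos: [0.4688, -0.1721, 0.0411]
eef_rot: [0.705, -0.705, 0.052, -0.051]
wrist_force: [0.2, -0.0, -1.3]
opening: 0.446
time_s: 40.38
eef_pos: [0.4693, -0.1722, 0.0348]
eef_rot: [0.705, -0.705, 0.051, -0.051]
wrist_force: [-7.0, 6.3, 18.0]
opening: 0.45
t 40.38 tcp [ 469.3 -172.2   34.8] F [-7.   6.3 18. ] op 0.45 q [-0.59  0.3   1.92  0.    0.92 -0.44]
[[0.989, 0.0, 0.145], [-0.145, 0.0, 0.989], [0.0, -1.0, 0.0]]
```

```bash
python3 -m jog '[[0,0,0,0,0,0,-0.3],[0,0,0,0,0,0,-0.3],[0,0,0,0,0,0,-0.3],[0,-10,0,0,0,0,-0.3],[0,-30,0,0,0,0,-0.3],[0,-40,0,0,0,0,-0.3],[0,-40,0,0,0,0,-0.3],[0,-40,0,0,0,0,-0.3]]'
python3 -m jog '[[30,-10,0,0,7.1,0,-0.3],[30,0,0,0,7.1,0,-0.3],[30,0,0,0,7.1,0,-0.3],[0,0,0,0,7.1,0,-0.3],[0,0,0,0,7.1,0,-0.3],[0,0,0,0,7.1,0,-0.3],[0,0,0,0,7.1,0,-0.3],[0,0,0,0,7.1,0,-0.3]]'
python3 -m jog '[[0,0,0,0,7.1,0,-0.3],[0,0,0,0,7.1,0,-0.3],[0,0,0,0,7.1,0,-0.3],[0,0,0,0,7.1,0,-0.3],[0,0,0,0,0,0,-0.3],[0,0,0,0,0,0,-0.3]]'
python3 - <<'E'
from h import *
st();m=camera_model("wrist");np.save("m20.npy",m["pose"]);cv2.imwrite("pics/w20.png",camera("wrist")); cv2.imwrite("pics/s20.png",camera("scene"));crop("side",270,160,120,170,4,"d20")
E
```

```text
time_s: 41.05
eef_pos: [0.4686, -0.1722, 0.1953]
eef_rot: [-0.705, 0.705, -0.051, 0.051]
wrist_force: [1.8, -1.2, -0.3]
opening: 0.65
time_s: 41.72
eef_pos: [0.5553, -0.1963, 0.2035]
eef_rot: [-0.595, 0.595, -0.382, 0.383]
wrist_force: [-0.0, 1.1, -0.8]
opening: 0.648
time_s: 42.22
eef_pos: [0.5553, -0.1963, 0.2035]
eef_rot: [-0.485, 0.485, -0.514, 0.514]
wrist_force: [0.7, 0.6, -0.9]
opening: 0.648
t 42.22 tcp [ 555.3 -196.3  203.5] F [ 0.7  0.6 -0.9] op 0.648 q [-0.54  0.24  1.6  -0.    1.31  1.09]
[[-0.058, 0.0, 0.998], [-0.998, -0.0, -0.058], [0.0, -1.0, 0.0]]
```

View pics/w20.png

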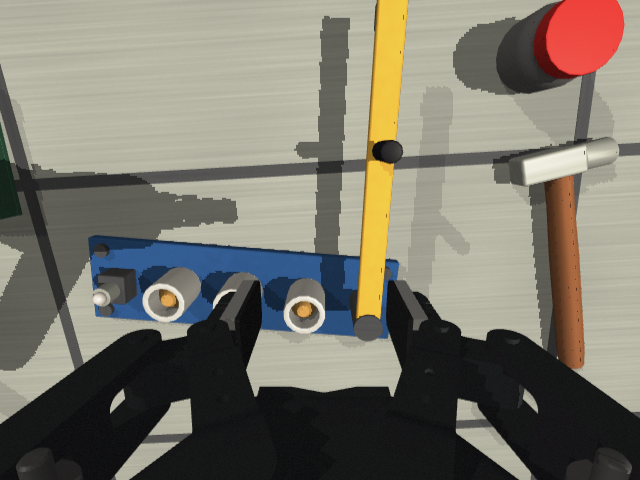

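View pics/s20.png

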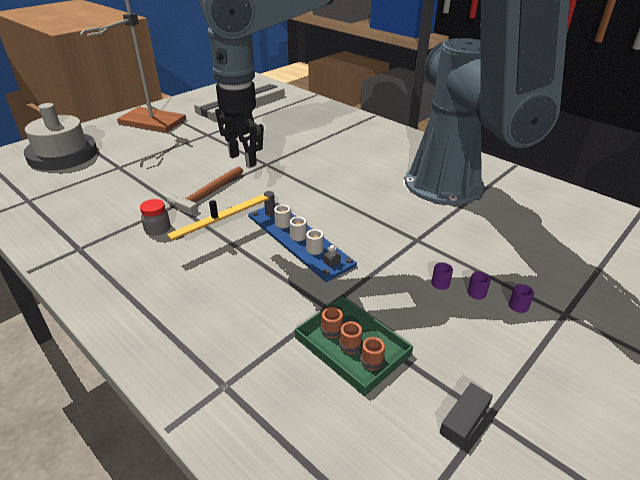

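View pics/d20.png

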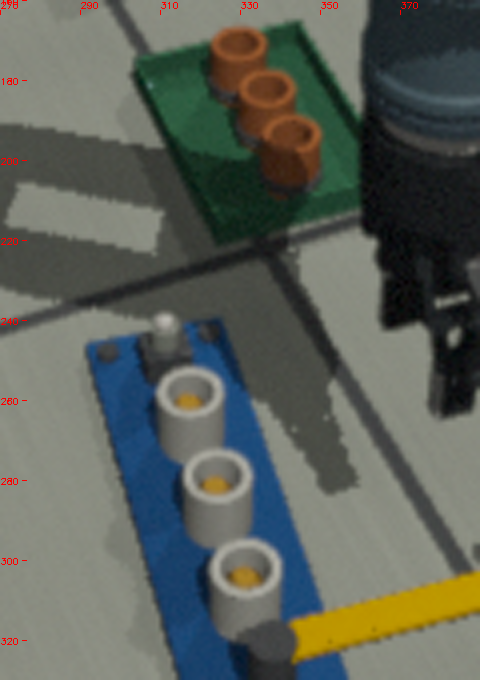

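```bash
python3 - <<'E'
from h import *
m={"K":camera_model("wrist")["K"],"pose":np.load("m20.npy")}
k=ray("w",392,152,.111,m);h=ray("w",369,326,.071,m);print(k,h)
H=np.array([.4602,-.231,0]);a=np.degrees(np.arctan2(k[1]-H[1],k[0]-H[0]));print(a,np.linalg.norm((k-H)[:2]))
kk=H+.155*np.array([np.cos(np.radians(a)),np.sin(np.radians(a)),0]);print(kk)
go([kk[0],kk[1],.10],a-90)
E
```

```text
[ 0.61460552 -0.24534252  0.111     ] [ 0.46305749 -0.23174961  0.071     ]
-5.30690100608663 0.15507021906863291
[ 0.6145356  -0.24533603  0.        ]
turn [-0.   1.9  0. ] shift now-axes [ 45.5 103.2  62. ] shift after-turn axes [ 43.4 103.2  63.5]
```

```bash
python3 -m jog '[[0,0,0,0,1.9,0,-0.3],[14.5,5,21.2,0,0,0,-0.3],[14.5,5,21.2,0,0,0,-0.3],[14.4,10,21.1,0,0,0,-0.3],[0,20,0,0,0,0,-0.3],[0,10,0,0,0,0,-0.3],[0,0,0,0,0,0,-0.3],[0,0,0,0,0,0,-0.3]]'
python3 - <<'E'
from h import *
st(); go([.6145,-.2453,.08],-95.3)
E
```

```text
time_s: 43.03
eef_pos: [0.6135, -0.2446, 0.1522]
eef_rot: [0.476, -0.476, 0.524, -0.522]
wrist_force: [-0.1, -0.4, 0.3]
opening: 0.646
t 43.03 tcp [ 613.5 -244.6  152.2] F [-0.1 -0.4  0.3] op 0.646 q [-0.56  0.44  1.44  0.    1.26  1.11]
[[-0.094, -0.002, 0.996], [-0.996, 0.001, -0.094], [-0.001, -1.0, -0.002]]
turn [ 0.1 -0.1 -0.1] shift now-axes [ 0.6 72.2  1.3] shift after-turn axes [ 0.6 72.2  1.1]
```

```bash
python3 -m jog '[[0.5,25,1,0,0,0,-0.3],[0,28,0,0,0,0,-0.3],[0,19,0,0,0,0,0.3],[0,0,0,0,0,0,0.35],[0,0,0,0,0,0,0.35],[0,0,0,0,0,0,0.35]]'
python3 -m jog '[[-10.8,0,-0.4,0,-4,0,0.35],[-10.8,0,-0.4,0,-4,0,0.35],[-10.8,0,-0.4,0,-4,0,0.35],[-10.8,0,-0.4,0,-4,0,0.35],[-10.8,0,-0.4,0,-4,0,0.35],[-10.8,0,-0.4,0,-4,0,0.35],[-10.8,0,-0.4,0,-4,0,0.35],[-10.8,0,-0.4,0,-4,0,0.35]]'
python3 -m jog '[[-10.8,0,-0.4,0,-4,0,0.35],[-10.8,0,-0.4,0,-4,0,0.35],[-10.8,0,-0.4,0,-4,0,0.35],[-10.8,0,-0.4,0,-4,0,0.35],[-10.8,0,-0.4,0,-4,0,0.35],[-10.8,0,-0.4,0,-4,0,0.35],[-10.8,0,-0.4,0,-4,0,0.35],[0,0,0,0,0,0,0.35]]'
python3 - <<'E'
from h import *
st(); crop("scene",210,130,160,150,4,"s21")
o=get_obs()["eef_pos"];H=np.array([.4602,-.231,0]);d=o-H;print(np.degrees(np.arctan2(d[1],d[0])),np.hypot(*d[:2]))
E
```

```text
time_s: 43.53
eef_pos: [0.6165, -0.2465, 0.0835]
eef_rot: [-0.476, 0.476, -0.522, 0.524]
wrist_force: [0.7, 0.5, 0.6]
opening: 0.328
time_s: 44.2
eef_pos: [0.6015, -0.1626, 0.0843]
eef_rot: [0.602, -0.602, 0.369, -0.373]
wrist_force: [0.7, -0.2, 0.6]
opening: 0.326
time_s: 44.87
eef_pos: [0.551, -0.1046, 0.0834]
eef_rot: [-0.674, 0.674, -0.213, 0.215]
wrist_force: [0.3, 0.8, -0.1]
opening: 0.326
t 44.87 tcp [ 551.  -104.6   83.4] F [ 0.3  0.8 -0.1] op 0.326 q [-0.4   0.33  1.76  0.    1.06  0.22]
[[0.817, 0.003, 0.577], [-0.577, -0.001, 0.817], [0.003, -1.0, 0.001]]
53.93494865955547 0.15541079135652497
```

View pics/s21.png

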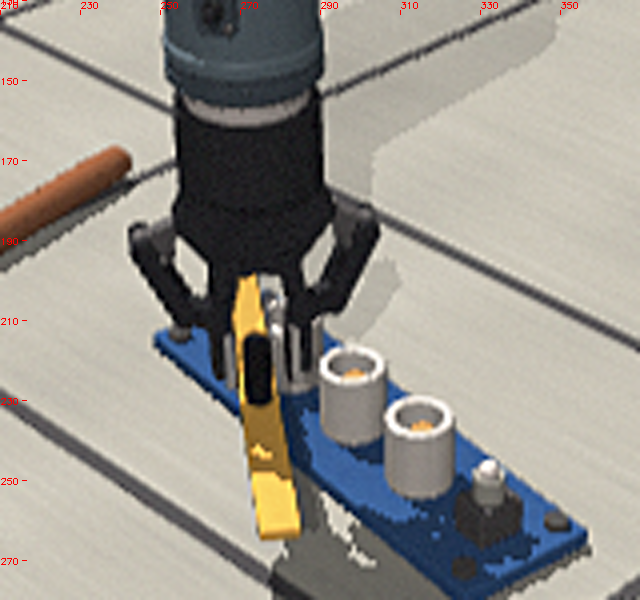

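```bash
python3 -m jog '[[-10.8,0,-0.4,0,-4,0,0.35],[-10.8,0,-0.4,0,-4,0,0.35],[-10.8,0,-0.4,0,-4,0,0.35],[-10.8,0,-0.4,0,-4,0,0.35],[-10.8,0,-0.4,0,-4,0,0.35],[-8,0,-0.2,0,-3,0,0.35],[0,0,0,0,0,0,0.35],[0,0,0,0,0,0,0.35]]'
python3 -m jog '[[-4,0,-0.1,0,-1.5,0,0.35],[-4,0,-0.1,0,-1.5,0,0.35],[-4,0,0,0,0,0,0.35],[0,0,0,0,0,0,0.35],[0,0,0,0,0,0,0.35]]'
python3 - <<'E'
from h import *
st(); crop("scene",230,150,130,130,4,"s22");cv2.imwrite("pics/w22.png",camera("wrist"))
o=get_obs()["eef_pos"];H=np.array([.4602,-.231,0]);d=o-H;print(np.degrees(np.arctan2(d[1],d[0])),np.hypot(*d[:2]))
E
```

```text
time_s: 45.58
eef_pos: [0.4955, -0.0811, 0.0822]
eef_rot: [-0.703, 0.703, -0.077, 0.079]
wrist_force: [-0.2, 0.1, 0.5]
opening: 0.326
time_s: 46.0
eef_pos: [0.4841, -0.079, 0.0819]
eef_rot: [-0.704, 0.705, -0.058, 0.06]
wrist_force: [4.0, -0.2, 0.4]
opening: 0.327
t 46.0 tcp [484.1 -79.   81.9] F [ 4.  -0.2  0.4] op 0.327 q [-0.4   0.19  1.94  0.    1.01 -0.24]
[[0.986, 0.003, 0.166], [-0.166, -0.001, 0.986], [0.003, -1.0, -0.001]]
81.08624997302317 0.1538292507597708
```

View pics/w22.png

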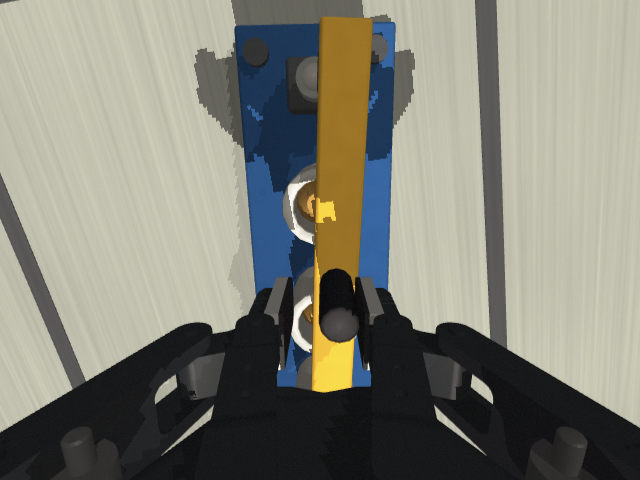

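```bash
python3 -m jog '[[-3,0,0,0,0,0,0.35],[-2,0,0,0,0,0,0.35],[0,0,0,0,0,0,0.35],[0,0,0,0,0,0,0.35]]'
python3 -m jog '[[-2,0,0,0,0,0,0.35],[0,0,0,0,0,0,0.35],[0,0,0,0,0,0,0.35]]'
python3 - <<'E'
from h import *
st(); cv2.imwrite("pics/w23.png",camera("wrist"))
o=get_obs()["eef_pos"];H=np.array([.4602,-.231,0]);d=o-H;print(np.degrees(np.arctan2(d[1],d[0])),np.hypot(*d[:2]))
E
```

```text
time_s: 46.43
eef_pos: [0.4768, -0.0773, 0.0807]
eef_rot: [0.705, -0.705, 0.059, -0.058]
wrist_force: [0.2, -0.8, 0.0]
opening: 0.327
time_s: 46.68
eef_pos: [0.4762, -0.0773, 0.0809]
eef_rot: [-0.705, 0.705, -0.058, 0.059]
wrist_force: [6.2, -0.5, -3.7]
opening: 0.322
t 46.68 tcp [476.2 -77.3  80.9] F [ 6.2 -0.5 -3.7] op 0.322 q [-0.41  0.17  1.95  0.    1.01 -0.24]
[[0.986, 0.002, 0.164], [-0.164, -0.0, 0.986], [0.002, -1.0, 0.0]]
84.0540663373933 0.15457371194540748
```

View pics/w23.png

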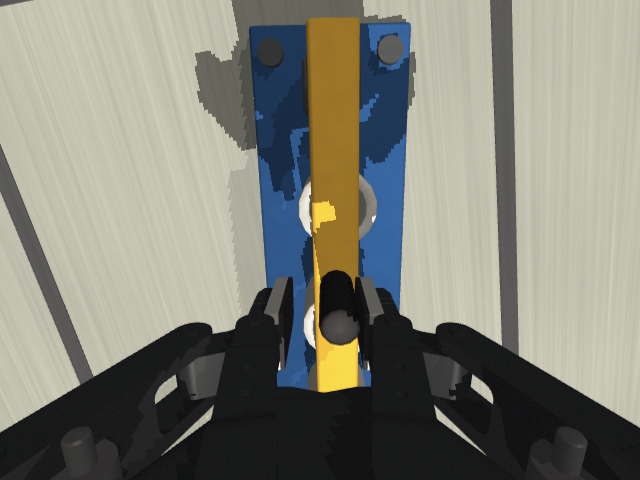

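```bash
python3 -m jog '[[-2,0,0,0,0,0,0.35],[0,0,0,0,0,0,0.35],[0,0,0,0,0,0,0.35]]'
python3 -m jog '[[-2,0,0,0,0,0,0.35],[0,0,0,0,0,0,0.35],[0,0,0,0,0,0,0.35]]'
```

```text
time_s: 46.98
eef_pos: [0.4761, -0.0774, 0.0812]
eef_rot: [-0.704, 0.705, -0.056, 0.061]
wrist_force: [13.7, -0.7, -9.9]
opening: 0.325
time_s: 47.23
eef_pos: [0.4759, -0.0774, 0.0816]
eef_rot: [-0.704, 0.705, -0.055, 0.062]
wrist_force: [19.2, -0.4, -14.5]
opening: 0.33
```

```bash
python3 -m jog '[[4,0,0,0,0,0,0.35],[4,0,0,0,0,0,0.2],[2,0,0,0,0,0,0],[0,0,0,0,0,0,0],[0,-20,0,0,0,0,0],[0,-30,0,0,0,0,0],[0,-40,0,0,0,0,0],[0,-40,0,0,0,0,0]]'
python3 -m jog '[[0,-20,-40,0,0,0,0],[0,-20,-40,0,0,0,0],[0,0,-40,0,0,0,0],[0,0,-20,0,0,0,0],[0,0,0,0,0,0,0],[0,0,0,0,0,0,0],[0,0,0,0,0,0,0]]'
python3 - <<'E'
from h import *
st();m=camera_model("wrist");np.save("m24.npy",m["pose"]);cv2.imwrite("pics/w24.png",camera("wrist")); cv2.imwrite("pics/s24.png",camera("scene"));crop("side",270,160,120,190,3,"d24");crop("scene",230,180,140,110,5,"c24")
E
```

```text
time_s: 47.9
eef_pos: [0.4799, -0.0776, 0.2113]
eef_rot: [0.705, -0.704, 0.06, -0.057]
wrist_force: [0.6, -0.9, 1.0]
opening: 0.498
time_s: 48.48
eef_pos: [0.459, -0.21, 0.2477]
eef_rot: [0.705, -0.704, 0.059, -0.058]
wrist_force: [0.5, -0.4, 0.4]
opening: 0.501
t 48.48 tcp [ 459.  -210.   247.7] F [ 0.5 -0.4  0.4] op 0.501 q [-0.66  0.01  1.76  0.    1.37 -0.5 ]
[[0.986, -0.001, 0.164], [-0.164, 0.001, 0.986], [-0.001, -1.0, 0.001]]
```

View pics/w24.png

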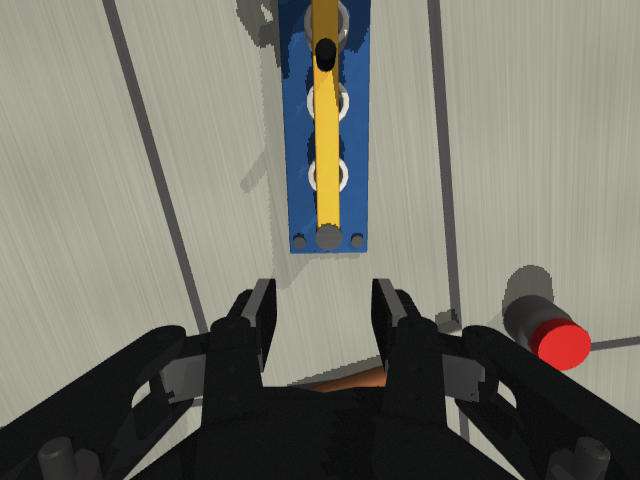

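View pics/s24.png

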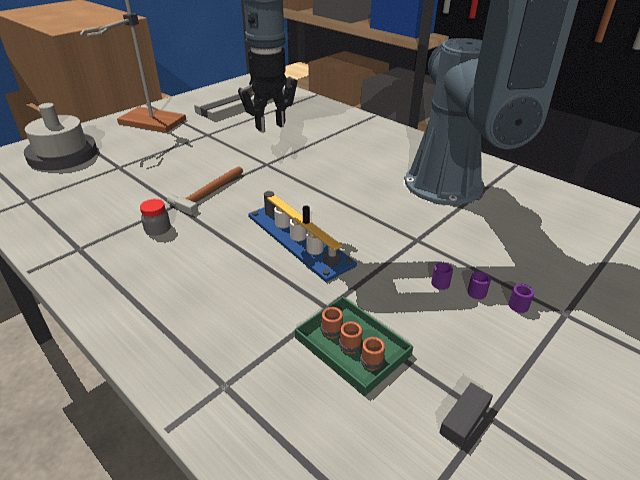

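View pics/c24.png

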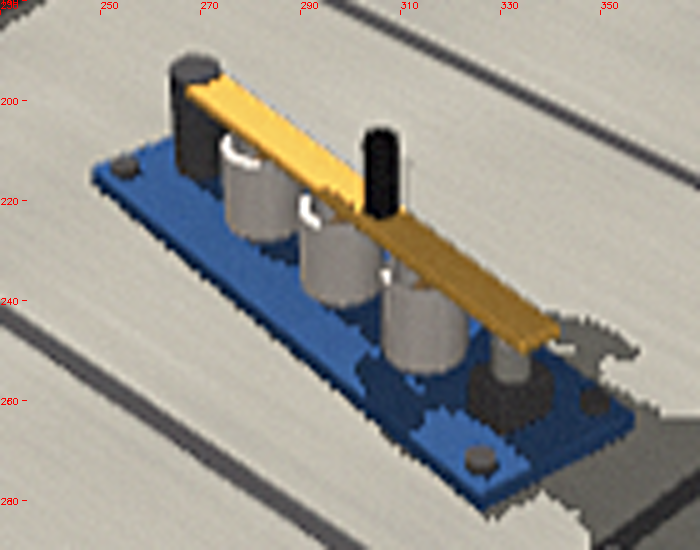

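View pics/d24.png

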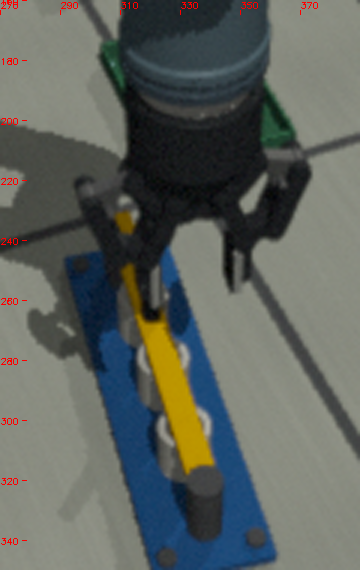

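```bash
python3 - <<'E'
from h import *
m={"K":camera_model("wrist")["K"],"pose":np.load("m24.npy")}
k=ray("w",326,48,.111,m);h=ray("w",329,237,.071,m);print(k,h,np.degrees(np.arctan2(*(k-h)[1::-1])))
e=ray("w",290,252,.012,m)-ray("w",368,252,.012,m);print(np.degrees(np.arctan2(e[1],e[0]))-90)
for c in ((328,176),(328,103)): print(ray("w",*c,.057,m))
hand_in()
E
```

```text
[ 0.48322636 -0.07699479  0.111     ] [ 0.46128184 -0.23017878  0.071     ] 81.84750642430447
80.61289931159115
[ 0.4696223  -0.17373105  0.057     ]
[ 0.48016641 -0.10877032  0.057     ]
the job is handed in; nothing more can be done
```

The job is done and handed in at about 48.5 s of the 208 s allowed.

- **Keeper opened:** I swung the keeper bar open to about 1.52 rad.
- **Sleeves moved:** I stood the three copper sleeves in the tray. I then pushed the three silvery blanks home on spigots 3, 2 and 1. Blank 3 had been knocked a few centimetres aside, so I located it again before picking it up.
- **Keeper shut:** I swung the bar shut. The push force fell from 4 N to about 0 as it passed the detent, then rose to 19 N against the stop with almost no further movement.

**Last checks:**
- **Keeper angle:** The knob bearing measured 81.8°, against about 81.6° for the jig's y axis. That is shut to within about 0.01 rad. A quick reading of the plate's short edge gave 80.6° instead, which I take to be pixel error.
- **Blanks:** All three stand under the bar. Each was pressed onto the plate with 14 to 27 N at the expected height.
- **Copper sleeves:** All three stand upright in the tray.
- **Bystanders:** The hammer, jar and offcut look unmoved in the pictures. The arm was raised clear of everything.

**Disagreements:** The scene and side cameras differed by about 10 mm in y. I used their average together with the wrist camera.

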